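# Return a test cassette to its packed rack

### The arm

A 6-joint arm with a two-finger parallel gripper is mounted at the origin on the work surface. World frame = base frame: x ahead of the robot, y to its left, z up, the work surface at z = 0. Lengths are in m, angles in rad, forces in N, time in s.
With the tool pointing down it reaches from about 0.4 to 0.825 m from the base axis. Payload 7 kg.
Tool frame: the origin (TCP) lies on the centre line of the jaws, within the pads' length; the fingertips stand 14 mm ahead of it and the grasp point (between the pads) lies 5 mm behind it; z points along the fingers, y is the direction in which the jaws open and shut (so a half turn about z gives the same grasp; the last joint's range is limited). The gripper opens to 85 mm and grips with 20 to 120 N. Pads are 22 mm wide; open, the fingers measure 114 mm over their backs; the gripper's body (76 mm by 85 mm) begins 54 mm behind the grasp point. The pads swing forward as they close: fully open they stand 13 mm farther back than shut.
Start: joints at [1.552, 0.359, 0.012, 0, -1.224, -0.288], TCP at [0.204, 0.643, 0.245] pointing down, gripper open.
Joint ranges: [-3.07, 3.07], [-1.43, 2.12], [-1.02, 1.25], [-3.03, 1.67], [-3.05, -0], [-3.03, 3.03]. Speed limits (rad/s): [2.39, 2.39, 3.01, 3.14, 3.14, 3.14].

### API

Orientations are given as [roll, pitch, yaw] about the fixed x, y, z axes, in that order (R = Rz(yaw) Ry(pitch) Rx(roll)).
In Python, from bench import * gives the robot as it stands. The module is installed in compiled form; this text tells all that it offers.
- The arm moves only by the tool servo_tool, never from a script. Its argument "targets" is a list of rows, each an object with "delta_pos": the shift along the tool's x, y, z in mm, a list of three; "rot": the turn, a rotation vector about the tool's x, y, z in rad, a list of three. In form: [{"delta_pos": [x, y, z], "rot": [rx, ry, rz]}, ...]. A call has 1 to 20 rows; each row is the pose to reach, as a shift and turn from the pose commanded when the call began, along the tool's axes at that moment; what a row does not reach only later rows make up. A row lasts 1/10 s, in which the tool goes at most 50 mm and 8.59 degrees, less where a joint would pass 70% of its speed; a pose out of reach is approached as far as the arm can. A call with a gripper value outside its range is refused whole. "fingers" is the closure, from 0 (fully open) to 1 (shut), set as the call begins (left out, the last holds). The fingers move at their own pace and stop on an object; "squeeze" is the grip in N (left out, the last holds). Time passes only in rows, so rows that repeat a pose let the fingers close. It gives the time, the measured TCP pose, the force and the opening at its end, in the units of the state.
- get_obs(): the state, without advancing time (a new reading comes with each control period).
- get_image(name): name is "side" or "top" or "wrist"; returns the picture (400x640x3 uint8, red, green, blue); there is no depth.
- calibration(name): a dict with "fovy" (degrees; the focal length in pixels is half the picture's height over the tangent of half this angle, whatever the lens; pixels are square), "cx", "cy" (the principal point, pixels), "T" (4x4, takes a point from camera to world coordinates). Camera axes: x right, y down, z forward; pixel columns grow to the right and rows downward; lengths in m; the calibration is good to about 2 mm. A picture is of the moment at which its call begins: read the wrist's pose just before it. calibration takes no time and is no camera call; for the wrist camera it gives the pose at the moment of the call.
- job_done(): hands the job in, once; it reports no verdict.
The state is a dict: "clock": time; "joint_positions": joint angles; "dq": joint speeds; "tau": joint torques, N m; "tool_pos": TCP position; "tcp_rot": TCP orientation; "ft_force": force on the tool from outside, world axes, zero at the start; "moment": the same for the moment, N m; "grip_width": opening from 0.0 (shut) to 1.0 (fully open).
Only numpy, scipy, OpenCV 4.12 (cv2) and the standard library are available. Lean on these libraries where they do the work, as an engineer would, in place of code of your own. Each camera call takes 0.05 s, during which the arm holds its last target.

### The job

Put the test cassette that stands by itself on the bench back into the packed rack, right next to the cassette with the round knob, on its side towards the rack's fixed end plate. Slide the row and the bookend along by the grips on their tops to open a gap, lower the cassette in gently until it stands fully down on the rack floor, then slide the bookend back until the whole row is snug, with no gaps left but without squeezing it. All cassettes must stay upright and the others stay standing in the rack; leave everything else on the bench where it is.

Things in the scene. Friction and masses are not known exactly. Their poses are not given: they have to be found in the camera images.
- rack: Fixed aluminium rack, an open channel 120 (x) x 272 (y) mm; cassettes of different thickness stand in it in a row along its y axis. Origin at bench level on the centre line; x across the row, away from the robot, +y to the fixed end plate, z up. Smooth floor 12 mm above the bench, 108 mm wide between 4 mm side walls 25 mm higher than the floor. It holds six cassettes with about 5 mm to spare.
- end_plate: The rack's fixed end plate, 70 mm high, 8 mm thick with a thin rubber facing. Origin in the middle of its inner face at rack-floor level (rack y = +116 mm); axes as the rack's. The row stands between it and the bookend.
- bookend: Sliding bookend at the rack's -y end: upright plate 100 x 12 mm, 70 mm high; slides along the rack's y and stays where left (friction about 3 N). Origin at rack-floor level in the middle of the face that meets the row; axes as the rack's. It slides in -y to a soft stop about 5 mm beyond the end of a packed row of six; where that is depends on the cassettes' thicknesses and is to be felt.
- bookend_grip (a point): Point in the bookend's finger grip, 90 mm above the rack floor, 6 mm behind the face: an upright dark block 30 (rack x) x 12 (rack y) mm that stands on the plate's top edge, 70 to 104 mm above the rack floor.
- cassette_knob: Test cassette in the row, the only one with a round knob: grey housing 100 (x) x 34 to 40 (y) x 70 (z) mm, 0.19 to 0.35 kg, upright black knob 30 mm in diameter on top, 70 to 104 mm above the origin. Origin at the centre of the underside, axes as the rack's. It stands second, third or fourth in the row of five.
- cassette_new: Cassette to put back, alone on the bench: grey housing 100 (x) x 38 (y) x 70 (z) mm, 0.19 to 0.35 kg; upright flat finger grip 30 (x) x 12 (y) mm on its top centre, 70 to 104 mm above the origin. Foot tapered 4 mm inwards over the lowest 6 mm all round. Origin at the centre of the underside. Like all cassettes it holds fine contacts: press it on the rack or others, or squeeze the row, with 30 N at most.
- cassette_a: Test cassette standing in the row, like the one to put back but of its own thickness: 100 (x) x 34 to 40 (y) x 70 (z) mm, 0.19 to 0.35 kg, flat finger grip 30 (x) x 12 (y) mm, 70 to 104 mm above the origin (centre of its underside; axes as the rack's). Gaps of 0 to 6 mm lie between the row's cassettes; to push the whole row takes up to about 11 N.
- cassette_b: Test cassette standing in the row, like the one to put back but of its own thickness: 100 (x) x 34 to 40 (y) x 70 (z) mm, 0.19 to 0.35 kg, flat finger grip 30 (x) x 12 (y) mm, 70 to 104 mm above the origin (centre of its underside; axes as the rack's). Gaps of 0 to 6 mm lie between the row's cassettes; to push the whole row takes up to about 11 N.
- cassette_c: Test cassette standing in the row, like the one to put back but of its own thickness: 100 (x) x 34 to 40 (y) x 70 (z) mm, 0.19 to 0.35 kg, flat finger grip 30 (x) x 12 (y) mm, 70 to 104 mm above the origin (centre of its underside; axes as the rack's). Gaps of 0 to 6 mm lie between the row's cassettes; to push the whole row takes up to about 11 N.
- cassette_d: Test cassette standing in the row, like the one to put back but of its own thickness: 100 (x) x 34 to 40 (y) x 70 (z) mm, 0.19 to 0.35 kg, flat finger grip 30 (x) x 12 (y) mm, 70 to 104 mm above the origin (centre of its underside; axes as the rack's). Gaps of 0 to 6 mm lie between the row's cassettes; to push the whole row takes up to about 11 N.
- screwdriver: Bystander: screwdriver with black handle, 170 mm long, lying on the bench; origin under its middle.
- mouse: Bystander: black computer mouse, 100 x 58 x 36 mm; origin at the centre of its underside.
- dispenser: Bystander: white plastic bottle, 54 mm in diameter, 130 mm tall; origin at the centre of its underside.
- label_roll: Bystander: roll of blank labels standing on its end, 76 mm in diameter, 50 mm tall; origin at the centre of its underside.
- multimeter: Bystander: hand multimeter lying face up, 150 x 78 x 45 mm; origin at the centre of its underside.
- parts_bin: Bystander: small open black bin, 110 x 85 x 45 mm; origin at the centre of its underside.
Things that resemble listed ones, but are neither listed nor needed, are in the scene too. What is shaped like the cassette_new but purple is not meant. Leave any red look-alike of the cassette_knob alone.

How it is judged:
By the outcome, as a careful person would: the job done as asked, in the order asked, and still so for the second after the job is handed in, with the robot touching nothing.
It also fails if it takes over 72 s, if anything falls off the work surface, if the arm or the gripper's body presses on something with over 40 N, if the wrist force passes 120 N, or if a joint passes its speed limit or range.

## Working session

There is one attempt and no reset: what is moved stays moved. The work goes in short steps, Python scripts to look and compute and a tool call to move; the robot and the scene stay as the last step left them, time stands still between calls to the robot, and variables do not carry over. Pictures are saved under pics/ and viewed, and the job is handed in when it is done.

Besides the shell and the picture viewer there is one more tool, called after "Request:" as name(argument=value, ...), one argument or row to a line, values as JSON. servo_tool: Moves the arm, as the interface text tells. Its arguments: {"type":"object","properties":{"targets":{"type":"array"},"fingers":{"type":"number"},"squeeze":{"type":"number"}},"required":["targets"]}

```bash
mkdir -p pics; python3 - <<'E'
from bench import *
import cv2
o=get_obs();print({k:(v if not hasattr(v,'tolist') else v.tolist()) for k,v in o.items()})
for n in ["side","top","wrist"]:
    c=calibration(n);print(n,c["fovy"],c["cx"],c["cy"],c["T"])
    im=get_image(n);cv2.imwrite(f"pics/{n}0.png",im[:,:,::-1])
E
```

```text
{'clock': 0.0, 'joint_positions': [1.5520948696567016, 0.3594017332678304, 0.011056629290433138, -0.0003138893072992303, -1.2240805131037382, -0.288090425972868], 'dq': [8.916429613564301e-07, 0.0009092680480419224, 0.0011848366692356579, -0.0006317981186472973, 0.0014987578997083426, 0.0004891284197854777], 'tau': [1.787960798083077e-05, -58.3311402797699, 29.34274435043335, 6.936981976032257, -0.005760358617408201, -3.3644865027326887e-06], 'tool_pos': [0.2037546946470966, 0.6430431744859075, 0.2443596121897593], 'tcp_rot': [3.1399466677691272, -0.0001800435073826545, -0.3068986384339787], 'ft_force': [-0.15325567975419027, -0.045825130902074365, 0.43444158461579674], 'moment': [0.04179791588187191, -0.02803660225424434, -0.027778843137656026], 'grip_width': 0.9981031905938141}
side 43.52609961419439 326.5781563037399 202.08330331700753 [[ 0.87943002 -0.26009455  0.39868994 -0.01987967]
 [-0.47597079 -0.49345487  0.72797946 -1.11262049]
 [ 0.007392   -0.82997176 -0.55775643  0.91953379]
 [ 0.          0.          0.          1.        ]]
top 42.096115214646105 315.09694474022893 198.39258531321138 [[ 1.06414660e-01 -9.74092746e-01  1.99547592e-01  2.48483954e-01]
 [-9.94321745e-01 -1.04337310e-01  2.09283089e-02 -4.47782264e-02]
 [ 4.34145121e-04 -2.00641589e-01 -9.79664618e-01  1.65324613e+00]
 [ 0.00000000e+00  0.00000000e+00  0.00000000e+00  1.00000000e+00]]
wrist 65.97043002841606 319.76838019854955 202.18976146247726 [[-0.30143164 -0.91604446 -0.26457798  0.27158464]
 [-0.95348468  0.29030221  0.0811886   0.6221428 ]
 [ 0.00243521  0.27674386 -0.96094064  0.37370189]
 [ 0.          0.          0.          1.        ]]
```

View pics/top0.png

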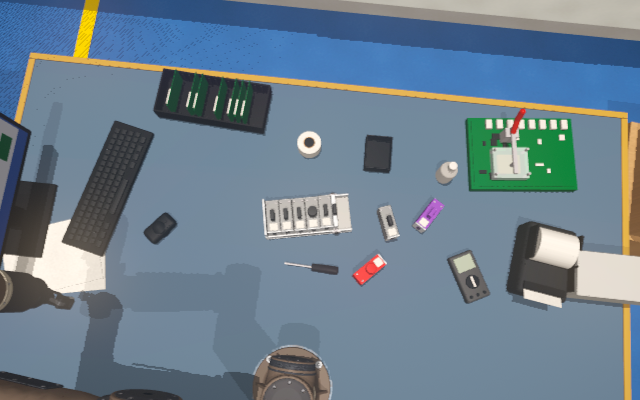

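View pics/side0.png

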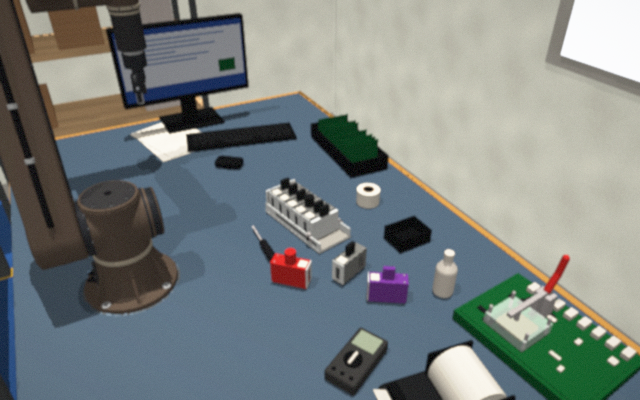

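View pics/wrist0.png

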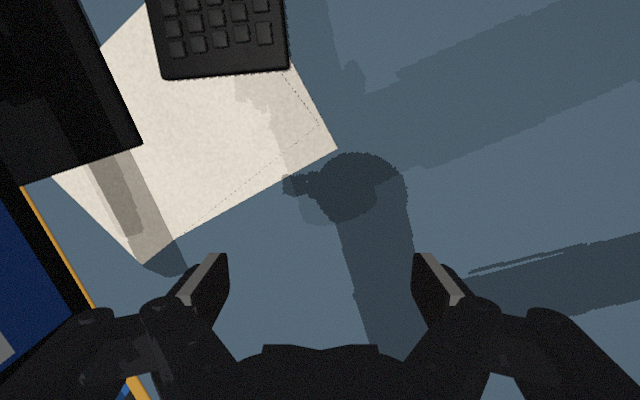

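```bash
cat > h.py <<'E'
import numpy as np, cv2, json
from bench import *
def K(c): 
    f=200/np.tan(np.radians(c["fovy"])/2); return f
def px2w(c,u,v,z):
    f=K(c);T=np.array(c["T"]);d=T[:3,:3]@np.array([(u-c["cx"])/f,(v-c["cy"])/f,1]);p=T[:3,3]
    return p+d*(z-p[2])/d[2]
def w2px(c,P):
    T=np.array(c["T"]);q=T[:3,:3].T@(np.asarray(P)-T[:3,3]);f=K(c)
    return np.array([f*q[0]/q[2]+c["cx"],f*q[1]/q[2]+c["cy"]])
def crop(im,x0,y0,x1,y1,s,name):
    cv2.imwrite("pics/"+name,cv2.resize(im[y0:y1,x0:x1],None,fx=s,fy=s,interpolation=cv2.INTER_CUBIC))
E
python3 - <<'E'
import cv2
from h import crop
im=cv2.imread("pics/top0.png"); crop(im,255,180,415,290,5,"c1.png")
im=cv2.imread("pics/side0.png"); crop(im,250,160,410,280,5,"c2.png")
E
```

```text
(no output)
```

View pics/c1.png

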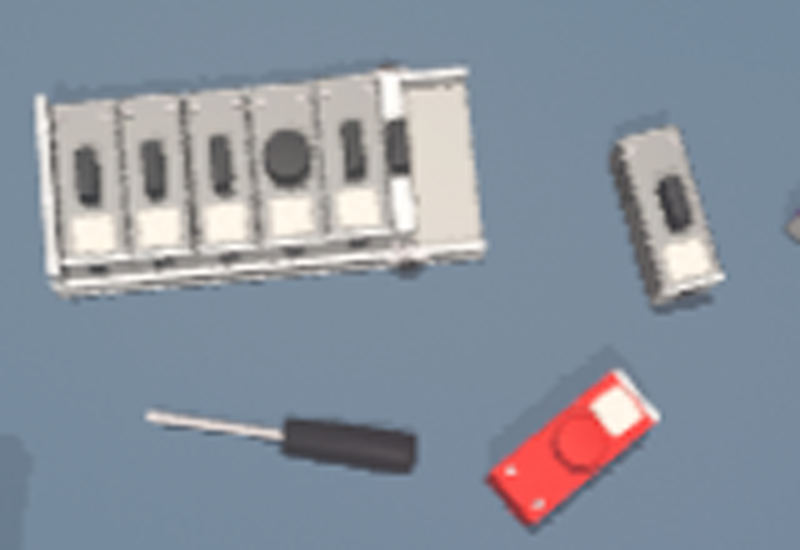

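View pics/c2.png

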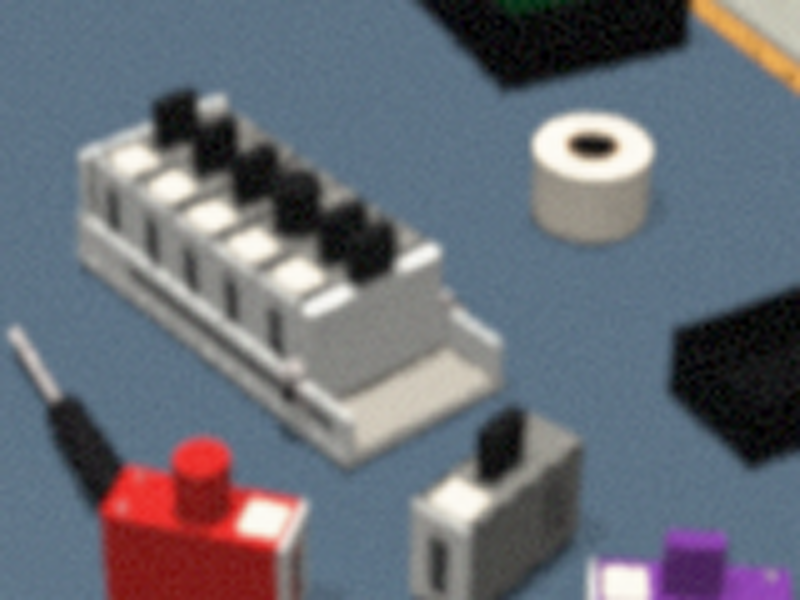

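```bash
python3 - <<'E'
from h import *
c=calibration("top")
f=lambda x,y,z:px2w(c,255+x/5,180+y/5,z).round(4)
for n,x,y,z in [("new grip",675,200,.095),("newtopcorner",620,137,.07),("",678,128,.07),("",720,277,.07),("",665,295,.07),("book",398,147,.105),("knob",287,157,.11),("c3",220,163,.105),("c2",152,170,.105),("c1",88,175,.105),("c5",352,150,.105),("wall r far",467,72,.037),("wall r near",483,248,.037),("ep far top",40,97,.082),("ep near top",55,283,.037)]: print(n,f(x,y,z))
E
```

```text
new grip [ 0.5235 -0.2446  0.095 ]
newtopcorner [ 0.5637 -0.2109  0.07  ]
 [ 0.5732 -0.2462  0.07  ]
 [ 0.4832 -0.279   0.07  ]
 [ 0.4686 -0.2463  0.07  ]
book [ 0.5363 -0.074   0.105 ]
knob [ 0.5221 -0.008   0.11  ]
c3 [0.5151 0.032  0.105 ]
c2 [0.5064 0.0724 0.105 ]
c1 [0.4993 0.1105 0.105 ]
c5 [ 0.5315 -0.0465  0.105 ]
wall r far [ 0.6019 -0.1142  0.037 ]
wall r near [ 0.4906 -0.1347  0.037 ]
ep far top [0.5483 0.1482 0.082 ]
ep near top [0.4401 0.1294 0.037 ]
```

Request:
servo_tool(
  targets=[
    {"delta_pos": [460, 424, -86], "rot": [0, 0, 1.063]},
    {"delta_pos": [460, 424, -86], "rot": [0, 0, 1.063]},
    {"delta_pos": [460, 424, -86], "rot": [0, 0, 1.063]},
    {"delta_pos": [460, 424, -86], "rot": [0, 0, 1.063]},
    {"delta_pos": [460, 424, -86], "rot": [0, 0, 1.063]},
    {"delta_pos": [460, 424, -86], "rot": [0, 0, 1.063]},
    {"delta_pos": [460, 424, -86], "rot": [0, 0, 1.063]},
    {"delta_pos": [460, 424, -86], "rot": [0, 0, 1.063]},
    {"delta_pos": [460, 424, -86], "rot": [0, 0, 1.063]},
    {"delta_pos": [460, 424, -86], "rot": [0, 0, 1.063]},
    {"delta_pos": [460, 424, -86], "rot": [0, 0, 1.063]},
    {"delta_pos": [460, 424, -86], "rot": [0, 0, 1.063]},
    {"delta_pos": [460, 424, -86], "rot": [0, 0, 1.063]},
    {"delta_pos": [460, 424, -86], "rot": [0, 0, 1.063]},
    {"delta_pos": [460, 424, -86], "rot": [0, 0, 1.063]},
    {"delta_pos": [460, 424, -86], "rot": [0, 0, 1.063]},
  ],
)

```text
clock: 1.75
tool_pos: [0.5139, 0.1007, 0.331]
tcp_rot: [3.141, 0.0, -1.37]
ft_force: [0.4, 0.5, -0.4]
grip_width: 0.995
```

```bash
cat > look.py <<'E'
import sys
from h import *
n=sys.argv[1]; cam=sys.argv[2] if len(sys.argv)>2 else "wrist"
c=calibration(cam); im=get_image(cam); o=get_obs()
cv2.imwrite(f"pics/{n}.png",im[:,:,::-1])
json.dump({k:(np.asarray(v).tolist()) for k,v in c.items()},open(f"pics/{n}.json","w"))
for k in ["clock","joint_positions","tool_pos","tcp_rot","ft_force","grip_width"]: print(k,np.round(o[k],4))
E
python3 look.py w1
```

```text
clock 1.8
joint_positions [ 5.6890e-01  6.1300e-02 -1.7570e-01 -3.0000e-04 -1.3341e+00 -3.6690e-01]
tool_pos [0.5139 0.101  0.3311]
tcp_rot [ 3.1412e+00  1.0000e-04 -1.3689e+00]
ft_force [-0.1913  1.9572 -0.036 ]
grip_width 0.9991
```

View pics/w1.png

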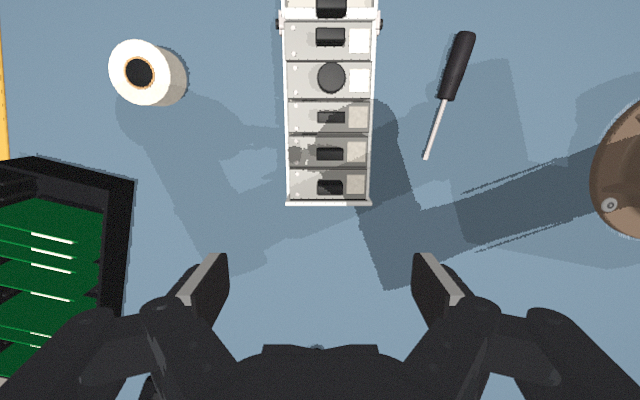

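Request:
servo_tool(
  targets=[
    {"delta_pos": [50, 0, 0], "rot": [0, 0, 0]},
    {"delta_pos": [80, 0, 0], "rot": [0, 0, 0]},
    {"delta_pos": [80, 0, 0], "rot": [0, 0, 0]},
    {"delta_pos": [80, 0, 0], "rot": [0, 0, 0]},
    {"delta_pos": [80, 0, 0], "rot": [0, 0, 0]},
  ],
)

```text
clock: 2.3
tool_pos: [0.5301, 0.023, 0.3313]
tcp_rot: [-3.142, 0.0, -1.369]
ft_force: [-0.5, -0.3, -0.1]
grip_width: 1.004
```

```bash
python3 look.py w2; python3 -c "
import cv2
from h import crop
crop(cv2.imread('pics/w2.png'),240,0,440,300,2,'w2a.png')
crop(cv2.imread('pics/w2.png'),265,80,415,290,3.8,'w2b.png')"
```

```text
clock 2.35
joint_positions [ 4.1320e-01  7.3100e-02 -1.6240e-01 -1.0000e-04 -1.3352e+00 -2.1070e-01]
tool_pos [0.5301 0.023  0.3313]
tcp_rot [-3.1415e+00  1.0000e-04 -1.3683e+00]
ft_force [-0.5608 -0.3296 -0.072 ]
grip_width 0.9996
```

View pics/w2.png

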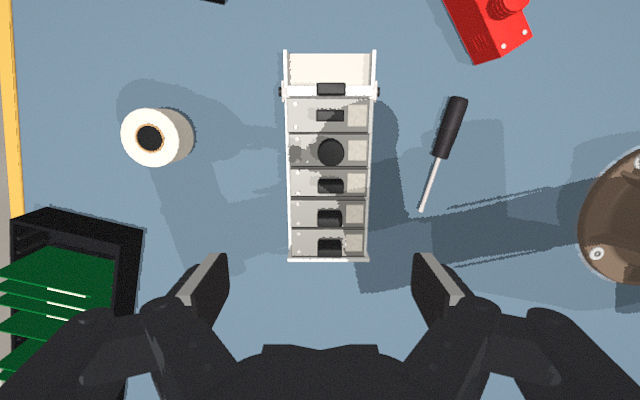

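View pics/w2a.png

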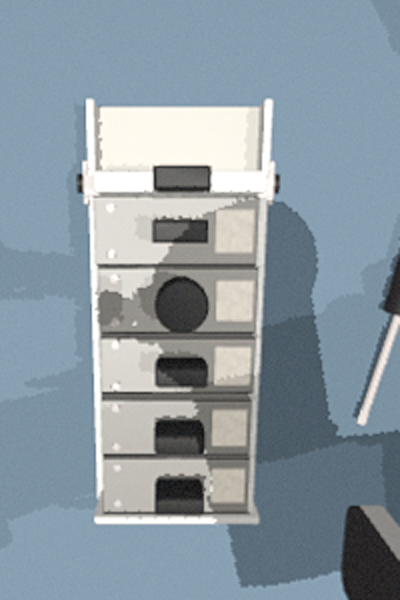

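```bash
python3 - <<'E'
from h import *
c=json.load(open("pics/w2.json"));c["T"]=np.array(c["T"])
yaw=0.202
def rk(p,O=np.array([.52,0,0]),yaw=yaw):
    d=p-O; return np.array([np.cos(yaw)*d[0]+np.sin(yaw)*d[1],-np.sin(yaw)*d[0]+np.cos(yaw)*d[1]])
f=lambda x,y,z:px2w(c,240+x/2,y/2,z)
for n,x,y,z in [("wall L top",87,99,.037),("wall R top",273,99,.037),("wallL outer mid",93,300,.037),("wallLbottom",96,480,.037),("ep L",95,514,.082),("ep R",259,514,.082),("epouter L",96,522,.082),("epouter R",260,522,.082),("bookface L",88,196,.082),("bookface R",272,196,.082),
 ("book grip top near+y c",182,191,.116),("book grip far",182,166,.116),("bk L",154,178,.116),("bk R",210,178,.116),("knob c",182,304,.116),("knob L",155,304,.116),("knob R",209,304,.116),("c5 grip top far",181,221,.116),("c5 grip near",181,243,.116),("c5 L",153,230,.116),("c5 R",208,230,.116),("c3 grip far edge",181,357,.116),("c3 near",181,370,.116)]:
    p=f(x,y,z);print(n,p.round(4),rk(p).round(4))
im=cv2.imread("pics/w2.png",0).astype(float)
prof=im[:,340:346].mean(1); print(np.round(im[80:265,300:312].mean(1)).astype(int).tolist())
print(np.round(im[80:265,350:360].mean(1)).astype(int).tolist())
E
```

```text
wall L top [ 0.6049 -0.1121  0.037 ] [ 0.0607 -0.1269]
wall R top [ 0.4909 -0.1356  0.037 ] [-0.0558 -0.127 ]
wallL outer mid [0.5797 0.0101 0.037 ] [ 0.0605 -0.0021]
wallLbottom [0.5547 0.1401 0.037 ] [0.0621 0.1303]
ep L [0.55   0.1448 0.082 ] [0.0585 0.1358]
ep R [0.4418 0.1226 0.082 ] [-0.052   0.1357]
epouter L [0.5483 0.1505 0.082 ] [0.058  0.1418]
epouter R [0.4397 0.1282 0.082 ] [-0.0529  0.1417]
bookface L [ 0.5892 -0.0545  0.082 ] [ 0.0569 -0.0673]
bookface R [ 0.4842 -0.0761  0.082 ] [-0.0503 -0.0674]
book grip top near+y c [ 0.537  -0.0662  0.116 ] [ 0.0033 -0.0683]
book grip far [ 0.5396 -0.0783  0.116 ] [ 0.0035 -0.0806]
bk L [ 0.5528 -0.0696  0.116 ] [ 0.0181 -0.0747]
bk R [ 0.5239 -0.0755  0.116 ] [-0.0113 -0.0747]
knob c [ 0.5244 -0.0081  0.116 ] [ 0.0027 -0.0088]
knob L [ 0.5391 -0.0051  0.116 ] [ 0.0177 -0.0088]
knob R [ 0.5097 -0.0112  0.116 ] [-0.0123 -0.0089]
c5 grip top far [ 0.5343 -0.0512  0.116 ] [ 0.0037 -0.053 ]
c5 grip near [ 0.5319 -0.0401  0.116 ] [ 0.0036 -0.0416]
c5 L [ 0.548  -0.0437  0.116 ] [ 0.0187 -0.0484]
c5 R [ 0.5191 -0.0496  0.116 ] [-0.0109 
[... 1242 characters left out ...]
4, 214, 214, 210, 179, 150, 154, 153, 154, 139, 74, 87, 110, 158, 154, 154, 152, 156, 186, 216, 214, 214, 213, 214, 213, 214, 214, 213, 213, 212, 212, 214, 215, 215, 214, 214, 214, 211, 183, 146, 150, 150, 154, 138, 69, 103, 90, 106, 157, 151, 150, 180, 215, 215, 214, 213, 213, 213, 214, 213, 213, 212, 212, 213, 214, 211, 199, 188, 185, 184, 161, 113, 118, 106, 74, 103, 103, 87, 78, 120, 117, 115, 133, 173, 187, 187, 186, 184, 184, 185, 185, 185, 184, 184, 185, 187, 186, 186, 185, 186, 176, 128, 113, 116, 106, 77, 90, 78, 120, 117, 115, 120, 155, 187, 187, 187, 184, 184, 184, 185, 186, 183, 184, 185, 186, 186, 185, 187, 180, 144, 112, 115, 117, 98, 79, 148, 172, 184, 183, 170, 128, 126, 125]
```

View pics/w2b.png

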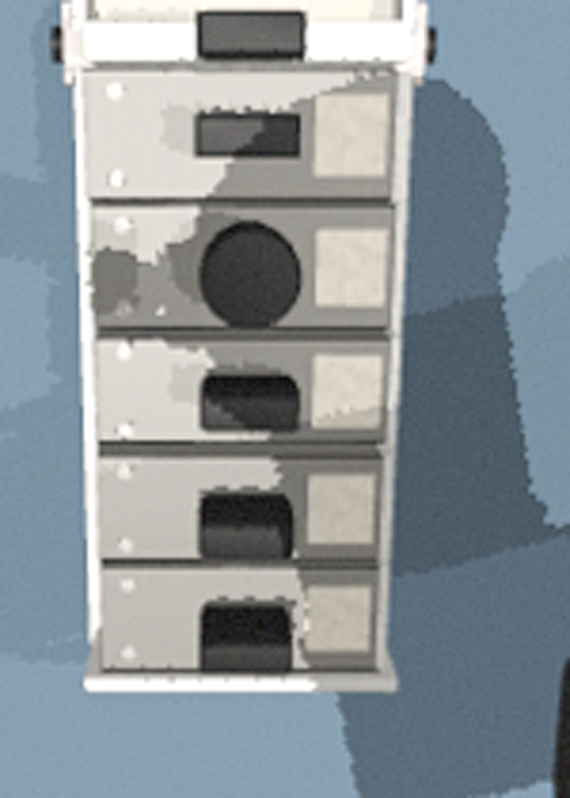

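```bash
python3 - <<'E'
from h import *
c=json.load(open("pics/w2.json"));c["T"]=np.array(c["T"])
yaw=0.202
O=np.array([.52,0,0])
def rk(p):
    d=p-O; return np.array([np.cos(yaw)*d[0]+np.sin(yaw)*d[1],-np.sin(yaw)*d[0]+np.cos(yaw)*d[1]])
r=[96,98.5,131.7,134.2,165.6,169.4,195.6,200.2,226.7,229.3,255.6,257.3]
y=[rk(px2w(c,306,v,.082))[1]*1000 for v in r];print(np.round(y,1),np.diff(y).round(1))
E
```

```text
[-69.5 -66.7 -29.  -26.   11.9  16.7  50.3  56.4  92.4  96.  133.8 136.3] [ 2.8 37.8  2.9 38.   4.7 33.6  6.1 36.   3.6 37.8  2.5]
```

Request:
servo_tool(
  targets=[
    {"delta_pos": [29, 12, 0], "rot": [0, 0, 0]},
    {"delta_pos": [29, 12, 50], "rot": [0, 0, 0]},
    {"delta_pos": [29, 12, 100], "rot": [0, 0, 0]},
    {"delta_pos": [29, 12, 145], "rot": [0, 0, 0]},
    {"delta_pos": [29, 12, 180], "rot": [0, 0, 0]},
    {"delta_pos": [29, 12, 205], "rot": [0, 0, 0]},
    {"delta_pos": [29, 12, 215], "rot": [0, 0, 0]},
    {"delta_pos": [29, 12, 222], "rot": [0, 0, 0]},
    {"delta_pos": [29, 12, 226], "rot": [0, 0, 0]},
    {"delta_pos": [29, 12, 228], "rot": [0, 0, 0]},
    {"delta_pos": [29, 12, 228], "rot": [0, 0, 0]},
    {"delta_pos": [29, 12, 228], "rot": [0, 0, 0]},
  ],
  fingers=0.3,
  squeeze=30,
)

```text
clock: 3.55
tool_pos: [0.5248, -0.0087, 0.1041]
tcp_rot: [-3.14, 0.0, -1.37]
ft_force: [0.1, -0.2, 0.5]
grip_width: 0.701
```

Request:
servo_tool(
  targets=[
    {"delta_pos": [0, 0, 0], "rot": [0, 0, 0]},
    {"delta_pos": [0, 0, 0], "rot": [0, 0, 0]},
    {"delta_pos": [0, 0, 0], "rot": [0, 0, 0]},
    {"delta_pos": [0, 0, 0], "rot": [0, 0, 0]},
    {"delta_pos": [0, 0, 0], "rot": [0, 0, 0]},
    {"delta_pos": [0, 0, 0], "rot": [0, 0, 0]},
    {"delta_pos": [0, 0, 0], "rot": [0, 0, 0]},
    {"delta_pos": [0, 0, 0], "rot": [0, 0, 0]},
  ],
  fingers=1,
  squeeze=30,
)

```text
clock: 4.35
tool_pos: [0.5246, -0.0089, 0.1038]
tcp_rot: [-3.141, -0.0, -1.37]
ft_force: [-0.8, -0.6, 5.3]
grip_width: 0.341
```

```bash
python3 look.py w3;python3 look.py s3 side
```

```text
clock 4.4
joint_positions [ 3.574e-01  2.535e-01 -5.029e-01  3.000e-04 -8.139e-01 -1.565e-01]
tool_pos [ 0.5246 -0.0089  0.1038]
tcp_rot [-3.1410e+00 -2.0000e-04 -1.3697e+00]
ft_force [-1.0035  0.7715  6.2707]
grip_width 0.3436
clock 4.45
joint_positions [ 3.575e-01  2.535e-01 -5.029e-01  3.000e-04 -8.139e-01 -1.566e-01]
tool_pos [ 0.5245 -0.0089  0.1037]
tcp_rot [-3.1411e+00 -2.0000e-04 -1.3697e+00]
ft_force [-1.9885 -0.4528  4.8597]
grip_width 0.3396
```

View pics/w3.png

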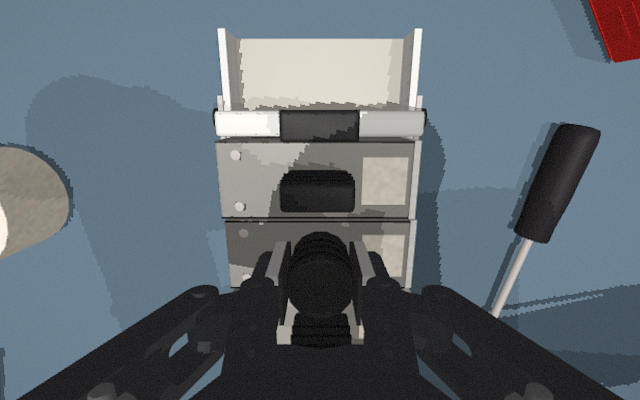

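Request:
servo_tool(
  targets=[
    {"delta_pos": [1, 0, 0], "rot": [0, 0, 0]},
    {"delta_pos": [3, 0, 0], "rot": [0, 0, 0]},
    {"delta_pos": [5, 0, 0], "rot": [0, 0, 0]},
    {"delta_pos": [8, 0, 0], "rot": [0, 0, 0]},
    {"delta_pos": [11, 0, 0], "rot": [0, 0, 0]},
    {"delta_pos": [14, 0, 0], "rot": [0, 0, 0]},
  ],
)

```text
clock: 5.05
tool_pos: [0.5277, -0.0217, 0.1039]
tcp_rot: [-3.14, 0.001, -1.37]
ft_force: [-2.0, 4.3, 6.0]
grip_width: 0.342
```

Request:
servo_tool(
  targets=[
    {"delta_pos": [2, 0, 0], "rot": [0, 0, 0]},
    {"delta_pos": [4, 0, 0], "rot": [0, 0, 0]},
  ],
)

```text
clock: 5.25
tool_pos: [0.5286, -0.0256, 0.1039]
tcp_rot: [-3.14, 0.001, -1.37]
ft_force: [-1.9, 6.3, 8.3]
grip_width: 0.343
```

Request:
servo_tool(
  targets=[
    {"delta_pos": [1, 0, 0], "rot": [0, 0, 0]},
    {"delta_pos": [2, 0, 0], "rot": [0, 0, 0]},
  ],
)

```text
clock: 5.45
tool_pos: [0.529, -0.0276, 0.1039]
tcp_rot: [-3.14, 0.001, -1.37]
ft_force: [-2.0, 5.0, 6.0]
grip_width: 0.342
```

Request:
servo_tool(
  targets=[
    {"delta_pos": [1, 0, 0], "rot": [0, 0, 0]},
    {"delta_pos": [2, 0, 0], "rot": [0, 0, 0]},
    {"delta_pos": [3, 0, 0], "rot": [0, 0, 0]},
  ],
)

```text
clock: 5.75
tool_pos: [0.5295, -0.0304, 0.1039]
tcp_rot: [-3.14, 0.001, -1.37]
ft_force: [-1.2, 5.5, 7.7]
grip_width: 0.342
```

Request:
servo_tool(
  targets=[
    {"delta_pos": [1, 0, 0], "rot": [0, 0, 0]},
    {"delta_pos": [2, 0, 0], "rot": [0, 0, 0]},
  ],
)

```text
clock: 5.95
tool_pos: [0.5299, -0.0324, 0.1039]
tcp_rot: [-3.14, 0.001, -1.37]
ft_force: [-2.3, 4.7, 4.3]
grip_width: 0.342
```

Request:
servo_tool(
  targets=[
    {"delta_pos": [1, 0, 0], "rot": [0, 0, 0]},
  ],
)

```text
clock: 6.05
tool_pos: [0.5301, -0.0334, 0.1039]
tcp_rot: [-3.14, 0.001, -1.37]
ft_force: [-3.0, 6.5, 8.8]
grip_width: 0.341
```

Request:
servo_tool(
  targets=[
    {"delta_pos": [1, 0, 0], "rot": [0, 0, 0]},
  ],
)

```text
clock: 6.15
tool_pos: [0.5304, -0.0344, 0.1039]
tcp_rot: [-3.14, 0.001, -1.37]
ft_force: [-2.6, 7.1, 8.1]
grip_width: 0.342
```

Request:
servo_tool(
  targets=[
    {"delta_pos": [1, 0, 0], "rot": [0, 0, 0]},
  ],
)

```text
clock: 6.25
tool_pos: [0.5306, -0.0353, 0.1039]
tcp_rot: [-3.14, 0.001, -1.37]
ft_force: [-1.3, 5.2, 6.6]
grip_width: 0.342
```

Request:
servo_tool(
  targets=[
    {"delta_pos": [1, 0, 0], "rot": [0, 0, 0]},
  ],
)

```text
clock: 6.35
tool_pos: [0.5308, -0.0363, 0.1039]
tcp_rot: [-3.14, 0.001, -1.37]
ft_force: [-2.4, 5.6, 9.5]
grip_width: 0.338
```

```bash
python3 look.py w4
```

```text
clock 6.4
joint_positions [ 0.2997  0.2637 -0.487  -0.001  -0.8182 -0.0978]
tool_pos [ 0.5308 -0.0365  0.1039]
tcp_rot [-3.1398e+00  9.0000e-04 -1.3696e+00]
ft_force [-1.7258  5.0273  5.5936]
grip_width 0.3432
```

View pics/w4.png

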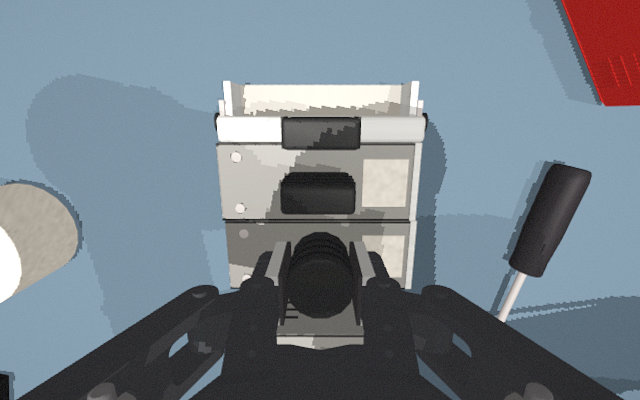

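Request:
servo_tool(
  targets=[
    {"delta_pos": [1, 0, 0], "rot": [0, 0, 0]},
  ],
)

```text
clock: 6.5
tool_pos: [0.5309, -0.0373, 0.1039]
tcp_rot: [-3.14, 0.001, -1.37]
ft_force: [-1.3, 5.3, 8.2]
grip_width: 0.335
```

Request:
servo_tool(
  targets=[
    {"delta_pos": [1, 0, 0], "rot": [0, 0, 0]},
  ],
)

```text
clock: 6.6
tool_pos: [0.5312, -0.0383, 0.1039]
tcp_rot: [-3.14, 0.001, -1.37]
ft_force: [-2.6, 5.8, 8.2]
grip_width: 0.341
```

Request:
servo_tool(
  targets=[
    {"delta_pos": [1, 0, 0], "rot": [0, 0, 0]},
  ],
)

```text
clock: 6.7
tool_pos: [0.5313, -0.0393, 0.1039]
tcp_rot: [-3.14, 0.001, -1.37]
ft_force: [-2.7, 6.1, 3.9]
grip_width: 0.337
```

Request:
servo_tool(
  targets=[
    {"delta_pos": [1, 0, 0], "rot": [0, 0, 0]},
  ],
)

```text
clock: 6.8
tool_pos: [0.5315, -0.0402, 0.1039]
tcp_rot: [-3.14, 0.001, -1.37]
ft_force: [-3.0, 6.5, 8.3]
grip_width: 0.339
```

Request:
servo_tool(
  targets=[
    {"delta_pos": [1, 0, 0], "rot": [0, 0, 0]},
  ],
)

```text
clock: 6.9
tool_pos: [0.5317, -0.0412, 0.1039]
tcp_rot: [-3.14, 0.001, -1.37]
ft_force: [-2.9, 6.7, 8.6]
grip_width: 0.343
```

Request:
servo_tool(
  targets=[
    {"delta_pos": [1, 0, 0], "rot": [0, 0, 0]},
  ],
)

```text
clock: 7.0
tool_pos: [0.5319, -0.0422, 0.1039]
tcp_rot: [-3.14, 0.001, -1.37]
ft_force: [-0.9, 4.5, 4.6]
grip_width: 0.338
```

Request:
servo_tool(
  targets=[
    {"delta_pos": [0, 0, 0], "rot": [0, 0, 0]},
    {"delta_pos": [0, 0, 0], "rot": [0, 0, 0]},
  ],
)

```text
clock: 7.2
tool_pos: [0.5319, -0.0423, 0.1039]
tcp_rot: [-3.14, 0.001, -1.37]
ft_force: [-2.0, 5.2, 7.0]
grip_width: 0.338
```

Request:
servo_tool(
  targets=[
    {"delta_pos": [0, 0, 0], "rot": [0, 0, 0]},
    {"delta_pos": [0, 0, 0], "rot": [0, 0, 0]},
    {"delta_pos": [0, 0, 0], "rot": [0, 0, 0]},
    {"delta_pos": [0, 0, -10], "rot": [0, 0, 0]},
    {"delta_pos": [0, 0, -40], "rot": [0, 0, 0]},
    {"delta_pos": [-45, 0, -45], "rot": [0, 0, 0]},
    {"delta_pos": [-77, 0, -42], "rot": [0, 0, 0]},
    {"delta_pos": [-77, 0, -20], "rot": [0, 0, 0]},
    {"delta_pos": [-77, 0, -8], "rot": [0, 0, 0]},
    {"delta_pos": [-77, 0, -2], "rot": [0, 0, 0]},
    {"delta_pos": [-77, 0, 0], "rot": [0, 0, 0]},
    {"delta_pos": [-77, 0, 0], "rot": [0, 0, 0]},
  ],
  fingers=0.3,
)

```text
clock: 8.4
tool_pos: [0.5161, 0.0317, 0.1033]
tcp_rot: [3.141, -0.0, -1.371]
ft_force: [0.5, -1.0, -0.5]
grip_width: 0.699
```

```bash
python3 look.py w5;python3 look.py s5 side; python3 -c "
import cv2
from h import crop
crop(cv2.imread('pics/s5.png'),250,140,410,280,4,'s5a.png')"
```

```text
clock 8.45
joint_positions [ 4.416e-01  2.430e-01 -5.185e-01  3.000e-04 -8.092e-01 -2.415e-01]
tool_pos [0.5163 0.0318 0.1036]
tcp_rot [-3.1415e+00 -2.0000e-04 -1.3706e+00]
ft_force [-0.4079  0.0791  0.5061]
grip_width 0.7044
clock 8.5
joint_positions [ 4.417e-01  2.427e-01 -5.184e-01  3.000e-04 -8.091e-01 -2.415e-01]
tool_pos [0.5164 0.0319 0.1037]
tcp_rot [-3.1411e+00 -1.0000e-04 -1.3705e+00]
ft_force [0.1066 0.5909 0.2943]
grip_width 0.6976
```

View pics/w5.png

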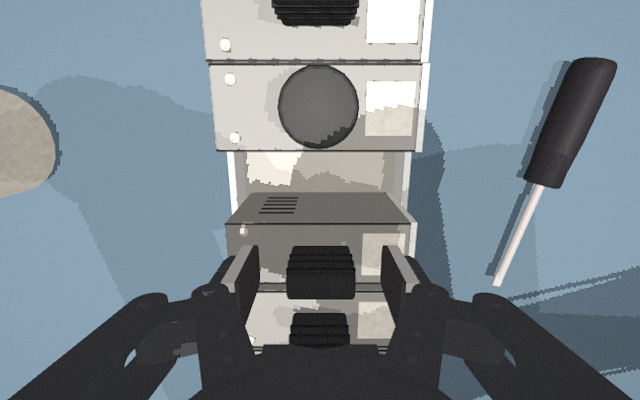

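View pics/s5a.png

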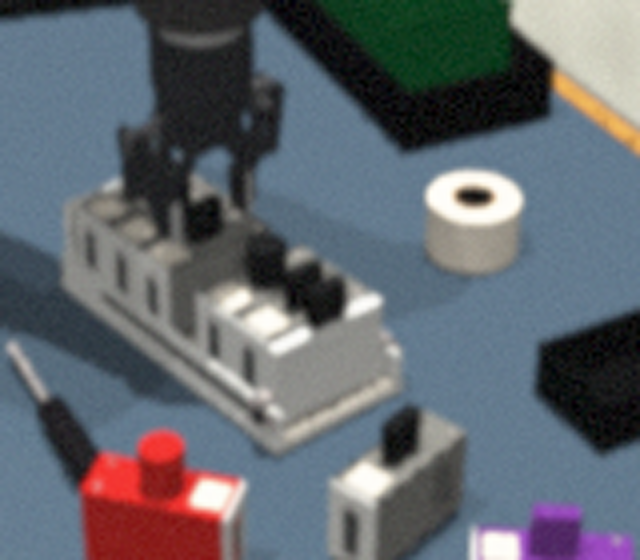

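Request:
servo_tool(
  targets=[
    {"delta_pos": [0, 0, 0], "rot": [0, 0, 0]},
    {"delta_pos": [0, 0, 0], "rot": [0, 0, 0]},
    {"delta_pos": [0, 0, 0], "rot": [0, 0, 0]},
    {"delta_pos": [0, 0, 0], "rot": [0, 0, 0]},
    {"delta_pos": [0, 0, 0], "rot": [0, 0, 0]},
    {"delta_pos": [0, 0, 0], "rot": [0, 0, 0]},
  ],
  fingers=1,
  squeeze=30,
)

```text
clock: 9.1
tool_pos: [0.5162, 0.0323, 0.1037]
tcp_rot: [-3.141, -0.0, -1.37]
ft_force: [-1.2, -1.7, 6.1]
grip_width: 0.343
```

Request:
servo_tool(
  targets=[
    {"delta_pos": [-1, 0, 0], "rot": [0, 0, 0]},
    {"delta_pos": [-2, 0, 0], "rot": [0, 0, 0]},
    {"delta_pos": [-3, 0, 0], "rot": [0, 0, 0]},
    {"delta_pos": [-4, 0, 0], "rot": [0, 0, 0]},
  ],
)

```text
clock: 9.5
tool_pos: [0.5156, 0.0362, 0.1037]
tcp_rot: [-3.141, -0.0, -1.369]
ft_force: [-0.1, -1.1, 5.7]
grip_width: 0.344
```

Request:
servo_tool(
  targets=[
    {"delta_pos": [-1, 0, 0], "rot": [0, 0, 0]},
    {"delta_pos": [-2, 0, 0], "rot": [0, 0, 0]},
  ],
)

```text
clock: 9.7
tool_pos: [0.5153, 0.038, 0.1038]
tcp_rot: [-3.141, -0.001, -1.369]
ft_force: [0.2, -3.1, 6.6]
grip_width: 0.344
```

Request:
servo_tool(
  targets=[
    {"delta_pos": [-1, 0, 0], "rot": [0, 0, 0]},
  ],
)

```text
clock: 9.8
tool_pos: [0.5151, 0.0385, 0.1038]
tcp_rot: [-3.141, -0.001, -1.369]
ft_force: [3.9, -11.3, 4.1]
grip_width: 0.344
```

```bash
python3 - <<'E'
from h import *
c=json.load(open("pics/w5.json"))
a=px2w(c,320,150.5,.082);b=px2w(c,320,223,.082);print(a,b,np.linalg.norm(a-b))
E
```

```text
[ 0.52724397 -0.02030806  0.082     ] [0.51979254 0.01624297 0.082     ] 0.03730283897242941
```

Request:
servo_tool(
  targets=[
    {"delta_pos": [0, 0, 0], "rot": [0, 0, 0]},
    {"delta_pos": [0, 0, 0], "rot": [0, 0, 0]},
    {"delta_pos": [0, 0, 0], "rot": [0, 0, 0]},
    {"delta_pos": [0, 0, -10], "rot": [0, 0, 0]},
    {"delta_pos": [0, 0, -50], "rot": [0, 0, 0]},
    {"delta_pos": [20, 0, -90], "rot": [0, 0, 0]},
    {"delta_pos": [20, 0, -90], "rot": [0, 0, 0]},
    {"delta_pos": [20, 0, -90], "rot": [0, 0, 0]},
  ],
  fingers=0.3,
)

```text
clock: 10.6
tool_pos: [0.519, 0.0196, 0.1949]
tcp_rot: [-3.139, 0.001, -1.371]
ft_force: [-0.9, 0.5, 0.3]
grip_width: 0.699
```

```bash
python3 look.py w6
```

```text
clock 10.65
joint_positions [ 4.1610e-01  1.4320e-01 -4.0400e-01 -5.0000e-04 -1.0229e+00 -2.1550e-01]
tool_pos [0.5183 0.0195 0.1937]
tcp_rot [-3.1410e+00  6.0000e-04 -1.3704e+00]
ft_force [-0.4779  0.5564  0.5893]
grip_width 0.7006
```

View pics/w6.png

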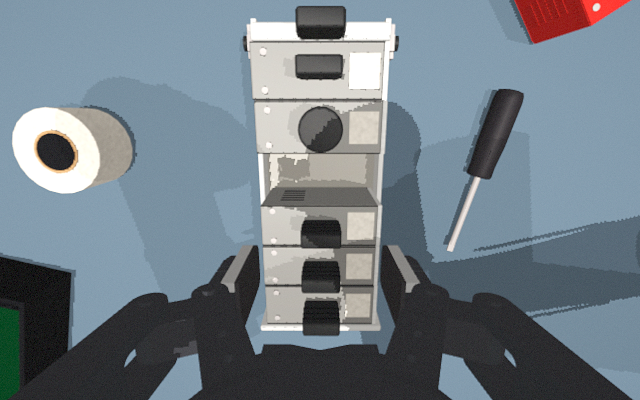

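```bash
python3 - <<'E'
from h import *
c=json.load(open("pics/w6.json"))
im=cv2.imread("pics/w6.png",0).astype(int)
for x in (285,345): 
  p=im[:,x-4:x+5].mean(1).round().astype(int)
  print(p[145:160].tolist(),p[200:214].tolist(),p[240:252].tolist(), p[278:292].tolist(),p[318:332].tolist())
yaw=0.202;O=np.array([.52,0,0])
def rk(p):
    d=p-O; return np.array([np.cos(yaw)*d[0]+np.sin(yaw)*d[1],-np.sin(yaw)*d[0]+np.cos(yaw)*d[1]])
for x in (285,345):
  for v in (153,206.5): print(x,v,rk(px2w(c,x,v,.082))*1000)
# side walls x and knob centre
for u,v,z in [(259,180,.037),(384,180,.037),(320,129,.116),(261,240,.082),(377,240,.082)]: print(u,v,rk(px2w(c,u,v,z))*1000)
print(rk(np.array(get_obs()["tool_pos"]))*1000)
E
```

```text
[214, 215, 215, 215, 215, 215, 216, 191, 140, 215, 219, 214, 182, 142, 145] [72, 103, 101, 100, 102, 88, 104, 169, 186, 210, 209, 209, 208, 209] [202, 202, 203, 197, 142, 72, 91, 145, 209, 204, 202, 202] [182, 181, 181, 182, 184, 174, 116, 51, 92, 162, 185, 182, 181, 182] [180, 179, 179, 180, 156, 92, 161, 206, 235, 246, 254, 252, 220, 146]
[149, 148, 149, 149, 149, 149, 151, 131, 94, 167, 181, 179, 178, 178, 179] [100, 100, 101, 100, 104, 94, 83, 143, 148, 145, 145, 146, 154, 163] [135, 138, 139, 129, 97, 55, 76, 69, 118, 114, 114, 114] [143, 122, 113, 115, 117, 113, 89, 39, 64, 102, 127, 121, 115, 123] [142, 132, 124, 125, 109, 80, 141, 181, 210, 238, 249, 242, 220, 151]
285 153 [ 31.05987192 -21.35963512]
285 206.5 [32.47317879 22.3496003 ]
345 153 [-15.84046915 -21.32576291]
345 206.5 [-16.78513872  22.36080764]
259 180 [61.78516268  9.68738296]
384 180 [-56.94227555   9.74420866]
320 129 [  3.60973238 -41.22978448]
261 240 [53.79305404 52.03206406]
377 240 [-44.5276819   52.02140744]
[ 2.2473348  19.49207066]
```

```bash
python3 -c "
import cv2
from h import crop
crop(cv2.imread('pics/w6.png'),240,90,400,340,2.4,'w6a.png')"
```

```text
(no output)
```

View pics/w6a.png

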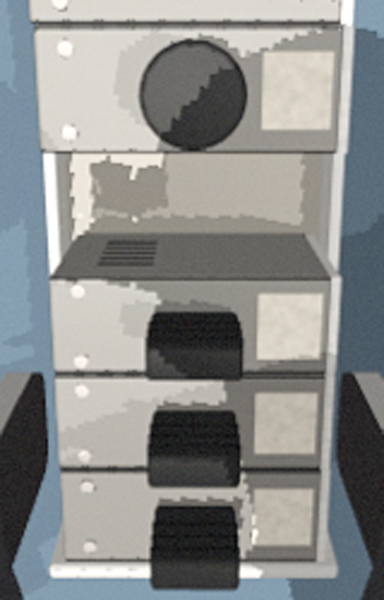

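Request:
servo_tool(
  targets=[
    {"delta_pos": [45, 10, -10], "rot": [0, 0, -0.05]},
    {"delta_pos": [90, 20, -20], "rot": [0, 0, -0.1]},
    {"delta_pos": [135, 30, -20], "rot": [0, 0, -0.149]},
    {"delta_pos": [175, 40, -20], "rot": [0, 0, -0.149]},
    {"delta_pos": [199, 46, -20], "rot": [0, 0, -0.149]},
    {"delta_pos": [199, 46, -20], "rot": [0, 0, -0.149]},
    {"delta_pos": [199, 46, -20], "rot": [0, 0, -0.149]},
  ],
)

```text
clock: 11.35
tool_pos: [0.5125, -0.1848, 0.2121]
tcp_rot: [3.139, 0.001, -1.222]
ft_force: [0.8, 0.8, -0.1]
grip_width: 0.703
```

```bash
python3 look.py w7
```

```text
clock 11.4
joint_positions [ 1.4600e-02  1.7130e-01 -3.2290e-01 -3.0000e-04 -1.0785e+00  3.3520e-01]
tool_pos [ 0.5127 -0.1842  0.2123]
tcp_rot [ 3.1399e+00  9.0000e-04 -1.2211e+00]
ft_force [ 0.1285 -0.2458 -0.0323]
grip_width 0.6947
```

View pics/w7.png

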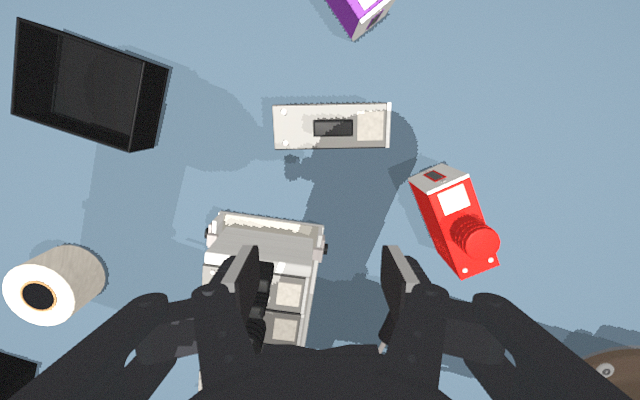

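```bash
python3 - <<'E'
from h import *
c=json.load(open("pics/w7.json"))
im=cv2.imread("pics/w7.png"); crop(im,260,85,410,165,4,"w7a.png")
for u,v,z in [(314,121,.104),(353,121,.104),(353,136,.104),(314,136,.104),(333.5,128.5,.104),(273,105,.07),(389,102,.07),(391,147,.07),(275,149,.07)]: print(u,v,px2w(c,u,v,z).round(4))
a=[px2w(c,*p,.07) for p in [(273,105),(389,102),(391,147),(275,149)]];print(np.mean(a,0),[np.arctan2(*(a[i]-a[j])[:2][::-1]) for i,j in [(0,1),(3,2)]],np.linalg.norm(a[0]-a[1]),np.linalg.norm(a[1]-a[2]))
E
```

```text
314 121 [ 0.5391 -0.2444  0.104 ]
353 121 [ 0.5118 -0.2543  0.104 ]
353 136 [ 0.5078 -0.2441  0.104 ]
314 136 [ 0.5354 -0.2341  0.104 ]
333.5 128.5 [ 0.5235 -0.2442  0.104 ]
273 105 [ 0.5761 -0.2439  0.07  ]
389 102 [ 0.4855 -0.2794  0.07  ]
391 147 [ 0.4689 -0.2458  0.07  ]
275 149 [ 0.5633 -0.2095  0.07  ]
[ 0.52343659 -0.24465037  0.07      ] [np.float64(0.37394797526363466), np.float64(0.3660543821220314)] 0.09730254910425598 0.03754196338371748
```

View pics/w7a.png

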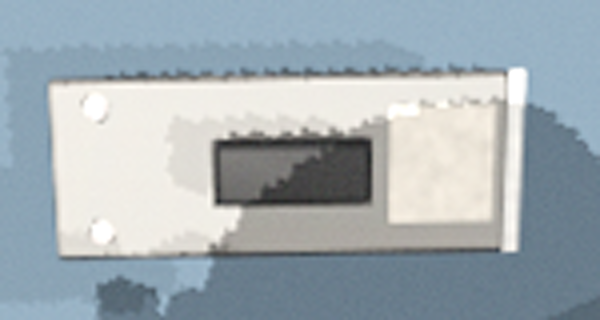

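Request:
servo_tool(
  targets=[
    {"delta_pos": [40, 7, 10], "rot": [0, 0, -0.018]},
    {"delta_pos": [60, 10.5, 50], "rot": [0, 0, -0.018]},
    {"delta_pos": [60, 10.5, 85], "rot": [0, 0, -0.018]},
    {"delta_pos": [60, 10.5, 105], "rot": [0, 0, -0.018]},
    {"delta_pos": [60, 10.5, 115], "rot": [0, 0, -0.018]},
    {"delta_pos": [60, 10.5, 119], "rot": [0, 0, -0.018]},
    {"delta_pos": [60, 10.5, 121], "rot": [0, 0, -0.018]},
    {"delta_pos": [60, 10.5, 121], "rot": [0, 0, -0.018]},
    {"delta_pos": [60, 10.5, 121], "rot": [0, 0, -0.018]},
  ],
)

```text
clock: 12.3
tool_pos: [0.5246, -0.2445, 0.0934]
tcp_rot: [-3.14, -0.001, -1.202]
ft_force: [-0.9, 0.0, -0.6]
grip_width: 0.7
```

Request:
servo_tool(
  targets=[
    {"delta_pos": [0, 0, 0], "rot": [0, 0, 0]},
    {"delta_pos": [0, 0, 0], "rot": [0, 0, 0]},
    {"delta_pos": [0, 0, 0], "rot": [0, 0, 0]},
    {"delta_pos": [0, 0, 0], "rot": [0, 0, 0]},
    {"delta_pos": [0, 0, 0], "rot": [0, 0, 0]},
    {"delta_pos": [0, 0, 0], "rot": [0, 0, 0]},
    {"delta_pos": [0, 0, 0], "rot": [0, 0, 0]},
  ],
  fingers=1,
  squeeze=40,
)

```text
clock: 13.0
tool_pos: [0.5242, -0.2448, 0.0929]
tcp_rot: [-3.141, -0.001, -1.203]
ft_force: [-1.1, 0.7, 5.8]
grip_width: 0.343
```

```bash
python3 look.py w8
```

```text
clock 13.05
joint_positions [-9.870e-02  3.447e-01 -3.960e-01  3.000e-04 -8.292e-01  4.667e-01]
tool_pos [ 0.5242 -0.2448  0.0929]
tcp_rot [-3.1409e+00 -6.0000e-04 -1.2026e+00]
ft_force [-1.6752  0.5732  6.6655]
grip_width 0.3418
```

View pics/w8.png

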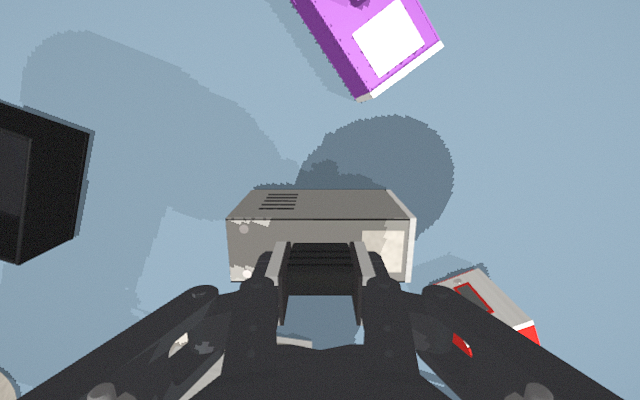

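Request:
servo_tool(
  targets=[
    {"delta_pos": [0, 0, -5], "rot": [0, 0, 0]},
    {"delta_pos": [0, 0, -20], "rot": [0, 0, 0]},
    {"delta_pos": [0, 0, -50], "rot": [0, 0, 0]},
    {"delta_pos": [0, 0, -85], "rot": [0, 0, 0]},
    {"delta_pos": [0, 0, -115], "rot": [0, 0, 0]},
    {"delta_pos": [0, 0, -132], "rot": [0, 0, 0]},
    {"delta_pos": [0, 0, -140], "rot": [0, 0, 0]},
    {"delta_pos": [0, 0, -140], "rot": [0, 0, 0]},
    {"delta_pos": [0, 0, -140], "rot": [0, 0, 0]},
  ],
)

```text
clock: 13.95
tool_pos: [0.5232, -0.2443, 0.2309]
tcp_rot: [3.14, 0.001, -1.203]
ft_force: [0.4, -0.0, -2.8]
grip_width: 0.343
```

```bash
python3 look.py w9; python3 - <<'E'
from h import *
c=json.load(open("pics/w9.json"));o=get_obs()
im=cv2.imread("pics/w9.png"); crop(im,200,160,440,300,3,"w9a.png")
tp=np.array(o["tool_pos"]);psi=o["tcp_rot"][2]
g=im[:,:,1].astype(int)
for u in (245,262,375,395): print(u,g[180:295,u-3:u+4].mean(1).round().astype(int).tolist())
z=tp[2]-.0929+.07
for u,v in [(228,219),(412,219),(320,219),(245,281),(405,281)]:
    d=px2w(c,u,v,z)-tp; print(u,v,(d[0]*np.cos(psi)+d[1]*np.sin(psi))*1000,(d[0]*np.sin(psi)-d[1]*np.cos(psi))*1000)
E
```

```text
clock 14.0
joint_positions [-9.8600e-02  2.1090e-01 -2.2800e-01 -6.0000e-04 -1.1345e+00  4.6670e-01]
tool_pos [ 0.5231 -0.2443  0.2307]
tcp_rot [ 3.1395e+00  1.6000e-03 -1.2030e+00]
ft_force [-0.6292  0.7378 -2.5118]
grip_width 0.3423
245 [186, 185, 185, 185, 185, 185, 185, 186, 186, 185, 186, 186, 185, 180, 171, 164, 154, 144, 137, 127, 122, 121, 121, 122, 122, 121, 122, 121, 121, 122, 122, 123, 122, 121, 121, 122, 127, 129, 93, 96, 180, 217, 184, 151, 146, 164, 170, 173, 174, 172, 170, 169, 162, 144, 137, 137, 138, 138, 138, 138, 138, 137, 137, 137, 138, 137, 138, 137, 137, 136, 138, 137, 138, 138, 138, 139, 137, 138, 137, 137, 138, 137, 137, 136, 136, 146, 162, 177, 192, 209, 236, 243, 245, 244, 242, 239, 233, 220, 195, 160, 120, 48, 55, 54, 55, 56, 57, 55, 57, 55, 56, 53, 55, 56, 55]
262 [185, 186, 185, 185, 186, 186, 186, 187, 177, 131, 120, 121, 122, 122, 122, 122, 123, 122, 122, 121, 110, 111, 123, 113, 79, 106, 126, 108, 57, 104, 124, 122, 122, 123, 122, 120, 127, 130, 96, 100, 181, 218, 216, 214, 195, 155, 136, 137, 139, 137, 137, 137, 137, 137, 138, 138, 138, 137, 138, 137,
[... 863 characters left out ...]
83, 175, 166, 159, 152, 147, 139, 129, 123, 122, 121, 122, 122, 122, 122, 123, 122, 121, 124, 122, 123, 106, 54, 130, 180, 176, 175, 175, 175, 174, 175, 173, 171, 195, 233, 240, 241, 241, 242, 242, 243, 242, 241, 238, 237, 237, 235, 234, 234, 234, 236, 237, 237, 237, 238, 239, 238, 239, 239, 239, 238, 238, 239, 239, 237, 235, 232, 234, 236, 238, 240, 241, 240, 240, 232, 196, 162, 165, 165, 166, 166, 157, 128, 97, 63, 53, 56, 55, 54, 59, 56, 57, 56, 55, 55, 56, 56, 57]
228 219 17.543836081761967 -48.596511030745404
412 219 17.54026368053358 47.58015233897089
320 219 17.54205090804755 -0.5358256784415869
245 281 -18.8651302666396 -42.15008846956149
405 281 -18.907142867812922 46.73991462239285
```

View pics/w9a.png

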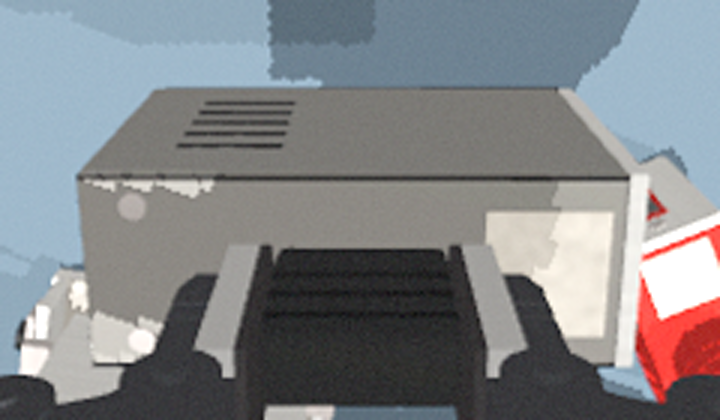

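Request:
servo_tool(
  targets=[
    {"delta_pos": [-20, -7.5, 0], "rot": [0, 0, 0.02]},
    {"delta_pos": [-55, -21, 0], "rot": [0, 0, 0.05]},
    {"delta_pos": [-95, -36, 0], "rot": [0, 0, 0.08]},
    {"delta_pos": [-135, -51.5, 0], "rot": [0, 0, 0.11]},
    {"delta_pos": [-172, -66, 0], "rot": [0, 0, 0.14]},
    {"delta_pos": [-204, -78, 0], "rot": [0, 0, 0.166]},
    {"delta_pos": [-222, -85, 0], "rot": [0, 0, 0.166]},
    {"delta_pos": [-228.6, -87.5, 0], "rot": [0, 0, 0.166]},
    {"delta_pos": [-228.6, -87.5, 0], "rot": [0, 0, 0.166]},
    {"delta_pos": [-228.6, -87.5, 0], "rot": [0, 0, 0.166]},
    {"delta_pos": [-228.6, -87.5, 0], "rot": [0, 0, 0.166]},
  ],
)

```text
clock: 15.1
tool_pos: [0.5231, -0.0007, 0.2319]
tcp_rot: [3.141, -0.0, -1.37]
ft_force: [-0.2, 0.3, -3.0]
grip_width: 0.346
```

```bash
python3 look.py w10; python3 look.py s10 side;python3 -c "
import cv2
from h import crop
crop(cv2.imread('pics/s10.png'),250,100,410,280,3.3,'s10a.png')"
```

```text
clock 15.15
joint_positions [ 0.3739  0.1184 -0.3393  0.     -1.1137 -0.1731]
tool_pos [ 0.5232 -0.0008  0.232 ]
tcp_rot [ 3.141e+00 -1.000e-04 -1.370e+00]
ft_force [ 0.4211 -0.0125 -3.318 ]
grip_width 0.3408
clock 15.2
joint_positions [ 0.374   0.1183 -0.3391  0.     -1.1137 -0.1733]
tool_pos [ 0.5232 -0.0007  0.2321]
tcp_rot [ 3.1412e+00 -1.0000e-04 -1.3701e+00]
ft_force [-0.3716  0.0256 -2.6461]
grip_width 0.3392
```

View pics/w10.png

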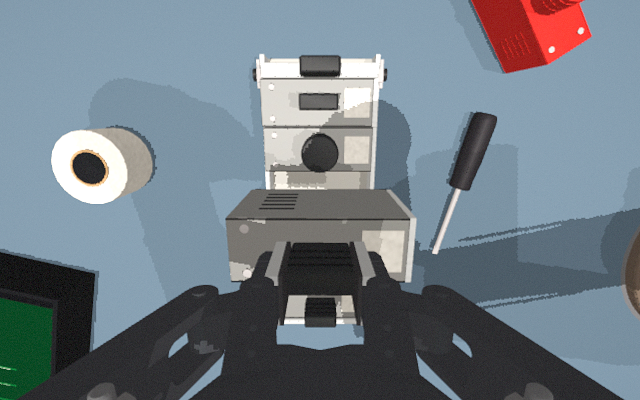

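View pics/s10a.png

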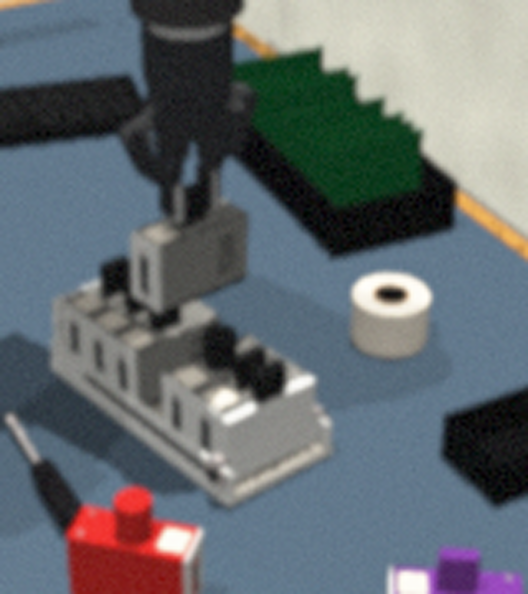

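```bash
python3 - <<'E'
from h import *
c=json.load(open("pics/w10.json"))
im=cv2.imread("pics/w10.png",1); crop(im,240,110,400,230,5,"w10a.png")
g=im[:,:,1].astype(int)
for u in (285,360): print(g[164:176,u-4:u+5].mean(1).round().astype(int).tolist(),g[184:194,u-4:u+5].mean(1).round().astype(int).tolist())
yaw=0.202;O=np.array([.52,0,0])
def rk(p):
    d=p-O; return np.array([np.cos(yaw)*d[0]+np.sin(yaw)*d[1],-np.sin(yaw)*d[0]+np.cos(yaw)*d[1]])
print(rk(px2w(c,285,171,.082)),rk(px2w(c,320,219.5,.232-.0929+.07)),rk(np.array(get_obs()["tool_pos"])))
for u,v,z in [(266,180,.037),(376,180,.037),(228,219,.209),(412,219,.209)]: print(rk(px2w(c,u,v,z)))
E
```

```text
[198, 155, 116, 118, 120, 120, 99, 135, 210, 209, 198, 208] [230, 237, 234, 239, 242, 163, 96, 102, 105, 90]
[149, 152, 153, 153, 154, 155, 135, 98, 166, 165, 164, 164] [163, 159, 159, 161, 152, 111, 103, 103, 104, 102]
[ 0.03528789 -0.02126554] [ 0.00344072 -0.0186338 ] [ 0.00302899 -0.00133844]
[ 0.06105916 -0.00338669]
[-0.05690655 -0.00332413]
[ 0.05145263 -0.01890645]
[-0.0445997  -0.01884336]
```

View pics/w10a.png

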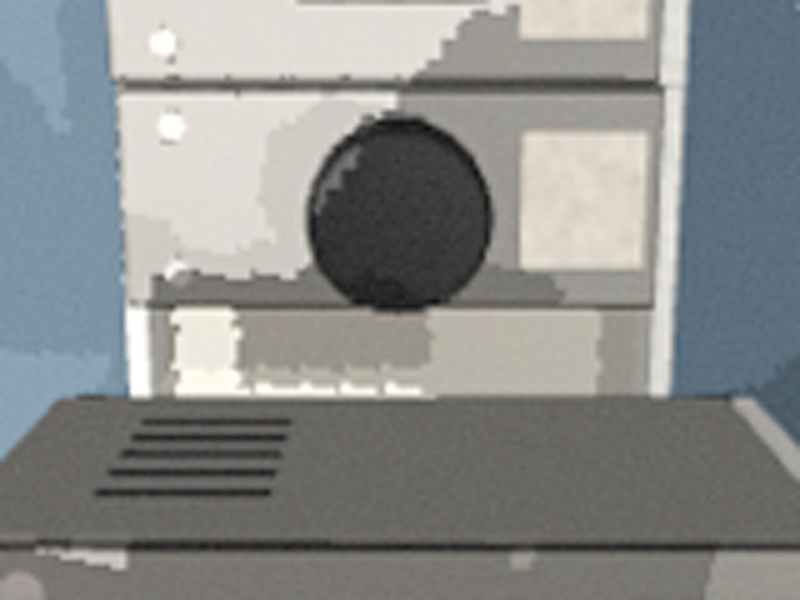

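Request:
servo_tool(
  targets=[
    {"delta_pos": [-0.5, 0.5, 5], "rot": [0, 0, 0]},
    {"delta_pos": [-0.5, 0.5, 20], "rot": [0, 0, 0]},
    {"delta_pos": [-0.5, 0.5, 37], "rot": [0, 0, 0]},
    {"delta_pos": [-0.5, 0.5, 48], "rot": [0, 0, 0]},
    {"delta_pos": [-0.5, 0.5, 53], "rot": [0, 0, 0]},
    {"delta_pos": [-0.5, 0.5, 53], "rot": [0, 0, 0]},
    {"delta_pos": [-0.5, 0.5, 53], "rot": [0, 0, 0]},
  ],
)

```text
clock: 15.9
tool_pos: [0.5232, 0.0006, 0.1798]
tcp_rot: [-3.141, -0.0, -1.369]
ft_force: [-0.1, -1.2, -2.9]
grip_width: 0.343
```

```bash
python3 look.py w11; python3 look.py s11 side;python3 -c "
import cv2
from h import crop
crop(cv2.imread('pics/s11.png'),250,110,390,270,3.7,'s11a.png')"
```

```text
clock 15.95
joint_positions [ 3.767e-01  1.636e-01 -4.140e-01  3.000e-04 -9.921e-01 -1.748e-01]
tool_pos [0.5232 0.0006 0.18  ]
tcp_rot [-3.1404e+00 -1.0000e-04 -1.3687e+00]
ft_force [-0.0409  0.2333 -3.2415]
grip_width 0.3368
clock 16.0
joint_positions [ 3.768e-01  1.634e-01 -4.140e-01  2.000e-04 -9.920e-01 -1.748e-01]
tool_pos [0.5232 0.0007 0.18  ]
tcp_rot [-3.1403  0.     -1.3687]
ft_force [-0.6451 -0.1828 -3.9592]
grip_width 0.3362
```

View pics/w11.png

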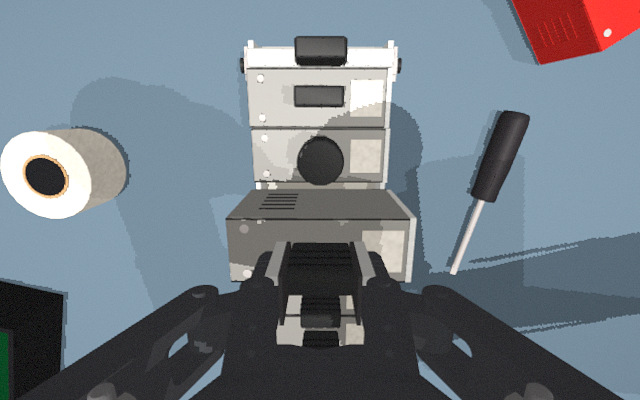

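View pics/s11a.png

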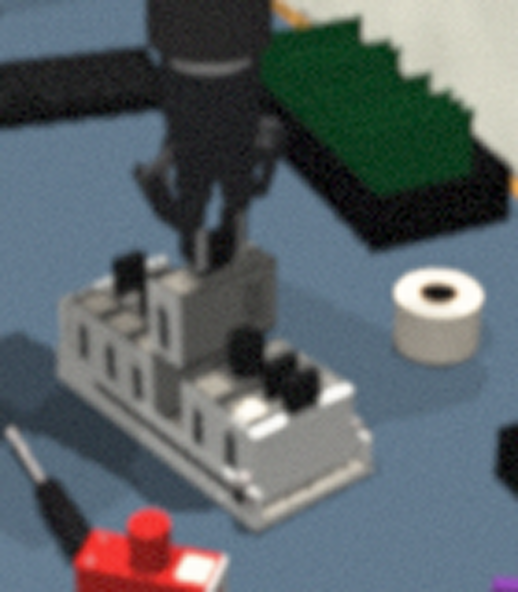

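```bash
python3 - <<'E'
from h import *
c=json.load(open("pics/w11.json"))
im=cv2.imread("pics/w11.png",1)
g=im[:,:,1].astype(int)
for u in (270,360): print(g[174:198,u-4:u+5].mean(1).round().astype(int).tolist(),g[214:223,u-4:u+5].mean(1).round().astype(int).tolist())
yaw=0.202;O=np.array([.52,0,0])
def rk(p):
    d=p-O; return np.array([np.cos(yaw)*d[0]+np.sin(yaw)*d[1],-np.sin(yaw)*d[0]+np.cos(yaw)*d[1]])
print(rk(px2w(c,360,181.8,.082)),rk(px2w(c,320,219.5,.180-.0929+.07)),rk(px2w(c,320,190,.180-.0929)),rk(np.array(get_obs()["tool_pos"])))
E
```

```text
[199, 202, 204, 186, 195, 188, 158, 70, 164, 223, 200, 200, 205, 212, 201, 138, 97, 100, 102, 91, 66, 97, 91, 43] [100, 102, 104, 98, 57, 40, 89, 119, 117]
[148, 148, 148, 144, 127, 116, 112, 76, 115, 185, 180, 179, 179, 180, 172, 118, 98, 101, 100, 103, 101, 101, 102, 101] [100, 101, 103, 102, 79, 38, 92, 120, 117]
[-0.0263622  -0.02120185] [ 0.00374013 -0.01739642] [ 0.00372321 -0.016077  ] [3.30992492e-03 2.69042511e-05]
```

Request:
servo_tool(
  targets=[
    {"delta_pos": [0.9, 0, 2], "rot": [0, 0, 0]},
    {"delta_pos": [0.9, 0, 6], "rot": [0, 0, 0]},
    {"delta_pos": [0.9, 0, 11], "rot": [0, 0, 0]},
    {"delta_pos": [0.9, 0, 16], "rot": [0, 0, 0]},
    {"delta_pos": [0.9, 0, 21], "rot": [0, 0, 0]},
  ],
)

```text
clock: 16.5
tool_pos: [0.5228, -0.0003, 0.1577]
tcp_rot: [3.141, -0.0, -1.369]
ft_force: [0.2, 0.6, -2.5]
grip_width: 0.344
```

Request:
servo_tool(
  targets=[
    {"delta_pos": [0, 0, 5], "rot": [0, 0, 0]},
    {"delta_pos": [0, 0, 10], "rot": [0, 0, 0]},
    {"delta_pos": [0, 0, 15], "rot": [0, 0, 0]},
    {"delta_pos": [0, 0, 20], "rot": [0, 0, 0]},
  ],
)

```text
clock: 16.9
tool_pos: [0.5229, -0.0003, 0.1379]
tcp_rot: [3.142, 0.0, -1.369]
ft_force: [-0.3, -0.0, -2.6]
grip_width: 0.34
```

Request:
servo_tool(
  targets=[
    {"delta_pos": [0, 0, 5], "rot": [0, 0, 0]},
    {"delta_pos": [0, 0, 10], "rot": [0, 0, 0]},
    {"delta_pos": [0, 0, 15], "rot": [0, 0, 0]},
    {"delta_pos": [0, 0, 20], "rot": [0, 0, 0]},
  ],
)

```text
clock: 17.3
tool_pos: [0.523, -0.0003, 0.1179]
tcp_rot: [-3.142, 0.0, -1.369]
ft_force: [1.2, -0.1, -3.5]
grip_width: 0.342
```

Request:
servo_tool(
  targets=[
    {"delta_pos": [0, 0, 3], "rot": [0, 0, 0]},
    {"delta_pos": [0, 0, 6], "rot": [0, 0, 0]},
    {"delta_pos": [0, 0, 8], "rot": [0, 0, 0]},
    {"delta_pos": [0, 0, 10], "rot": [0, 0, 0]},
  ],
)

```text
clock: 17.7
tool_pos: [0.523, -0.0003, 0.1082]
tcp_rot: [-3.141, -0.0, -1.369]
ft_force: [-0.5, -0.2, -2.2]
grip_width: 0.34
```

Going in without contact; 1 mm steps from here.

Request:
servo_tool(
  targets=[
    {"delta_pos": [0, 0, 1], "rot": [0, 0, 0]},
    {"delta_pos": [0, 0, 2], "rot": [0, 0, 0]},
    {"delta_pos": [0, 0, 2], "rot": [0, 0, 0]},
  ],
)

```text
clock: 18.0
tool_pos: [0.5229, -0.0003, 0.1063]
tcp_rot: [3.142, 0.0, -1.369]
ft_force: [0.8, 0.2, -3.0]
grip_width: 0.342
```

Request:
servo_tool(
  targets=[
    {"delta_pos": [0, 0, 0.7], "rot": [0, 0, 0]},
    {"delta_pos": [0, 0, 0.7], "rot": [0, 0, 0]},
  ],
)

```text
clock: 18.2
tool_pos: [0.5229, -0.0003, 0.1056]
tcp_rot: [-3.142, 0.0, -1.369]
ft_force: [0.2, -0.5, -2.2]
grip_width: 0.345
```

Request:
servo_tool(
  targets=[
    {"delta_pos": [0, 0, 0.7], "rot": [0, 0, 0]},
    {"delta_pos": [0, 0, 0.7], "rot": [0, 0, 0]},
  ],
)

```text
clock: 18.4
tool_pos: [0.523, -0.0003, 0.105]
tcp_rot: [-3.141, -0.0, -1.369]
ft_force: [-0.5, -1.4, -1.3]
grip_width: 0.344
```

Request:
servo_tool(
  targets=[
    {"delta_pos": [0, 0, 0.5], "rot": [0, 0, 0]},
    {"delta_pos": [0, 0, 0.5], "rot": [0, 0, 0]},
  ],
)

```text
clock: 18.6
tool_pos: [0.5233, -0.0003, 0.105]
tcp_rot: [-3.141, -0.0, -1.369]
ft_force: [-2.1, -0.0, 3.8]
grip_width: 0.343
```

Request:
servo_tool(
  targets=[
    {"delta_pos": [0, 0, 0.5], "rot": [0, 0, 0]},
    {"delta_pos": [0, 0, 0.5], "rot": [0, 0, 0]},
  ],
)

```text
clock: 18.8
tool_pos: [0.5235, -0.0003, 0.1049]
tcp_rot: [-3.14, -0.0, -1.368]
ft_force: [-2.5, -0.7, 7.3]
grip_width: 0.341
```

Request:
servo_tool(
  targets=[
    {"delta_pos": [0, 0, -0.5], "rot": [0, 0, 0]},
    {"delta_pos": [0, 0, -0.5], "rot": [0, 0, 0]},
    {"delta_pos": [0, 0, -0.5], "rot": [0, 0, 0]},
    {"delta_pos": [0, 0, -10], "rot": [0, 0, 0]},
    {"delta_pos": [0, 0, -45], "rot": [0, 0, 0]},
    {"delta_pos": [0, 0, -80], "rot": [0, 0, 0]},
    {"delta_pos": [45, 0, -80], "rot": [0, 0, 0]},
    {"delta_pos": [65, 0, -80], "rot": [0, 0, 0]},
    {"delta_pos": [70, 0, -80], "rot": [0, 0, 0]},
    {"delta_pos": [70, 0, -80], "rot": [0, 0, 0]},
  ],
  fingers=0.3,
)

```text
clock: 19.8
tool_pos: [0.5369, -0.0695, 0.1841]
tcp_rot: [3.142, -0.0, -1.37]
ft_force: [-0.2, 0.6, 0.5]
grip_width: 0.697
```

```bash
python3 look.py w12; python3 look.py s12 side;python3 -c "
import cv2
from h import crop
crop(cv2.imread('pics/s12.png'),250,110,390,270,3.7,'s12a.png')"
```

```text
clock 19.85
joint_positions [ 2.3450e-01  1.8960e-01 -3.7040e-01 -1.0000e-04 -1.0108e+00 -3.3300e-02]
tool_pos [ 0.5368 -0.0689  0.184 ]
tcp_rot [ 3.1415e+00  1.0000e-04 -1.3696e+00]
ft_force [ 1.9715 -0.3173 -0.1644]
grip_width 0.6975
clock 19.9
joint_positions [ 0.2352  0.1896 -0.3707 -0.     -1.0107 -0.0334]
tool_pos [ 0.5368 -0.0686  0.1839]
tcp_rot [ 3.1414  0.     -1.369 ]
ft_force [-0.9528  0.9513  0.2606]
grip_width 0.6985
```

View pics/w12.png

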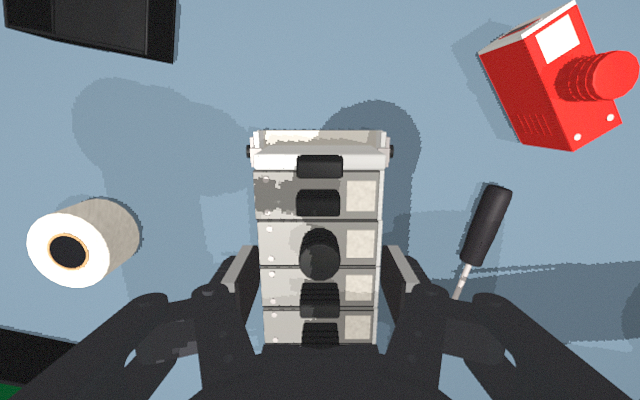

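View pics/s12a.png

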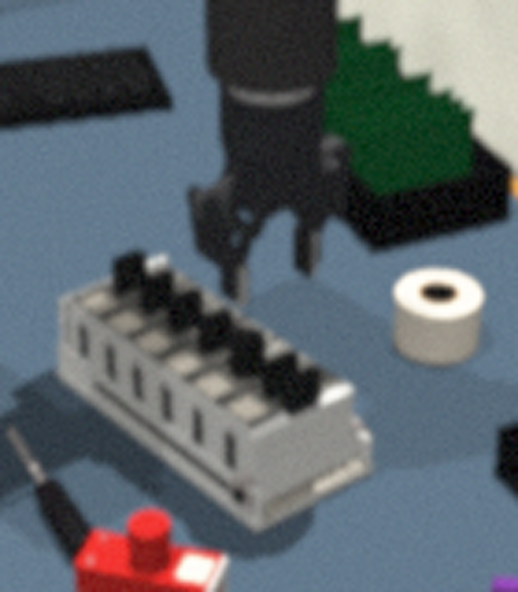

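```bash
python3 - <<'E'
from h import *
c=json.load(open("pics/w12.json"))
im=cv2.imread("pics/w12.png",1); crop(im,235,120,405,350,2.5,"w12a.png")
g=im[:,:,1].astype(int)
print(g[145:185,272:282].mean(1).round().astype(int).tolist()); print(g[145:185,312:325].mean(1).round().astype(int).tolist())
yaw=0.202;O=np.array([.52,0,0])
def rk(p):
    d=p-O; return np.array([np.cos(yaw)*d[0]+np.sin(yaw)*d[1],-np.sin(yaw)*d[0]+np.cos(yaw)*d[1]])*1000
print(rk(px2w(c,280,170,.082)),rk(px2w(c,320,178,.116)),rk(px2w(c,297,178,.116)),rk(px2w(c,343,178,.116)),rk(px2w(c,320,155,.116)),rk(np.array(get_obs()["tool_pos"])))
E
```

```text
[168, 175, 173, 174, 174, 173, 174, 172, 184, 238, 255, 255, 255, 255, 255, 255, 255, 255, 255, 255, 255, 255, 255, 255, 228, 97, 118, 179, 215, 210, 210, 210, 210, 211, 206, 178, 169, 161, 161, 152]
[170, 175, 174, 175, 173, 173, 172, 175, 177, 155, 25, 35, 34, 38, 34, 38, 44, 53, 62, 64, 62, 62, 61, 61, 59, 58, 57, 57, 57, 53, 55, 51, 44, 83, 130, 129, 128, 127, 127, 127]
[  33.39340276 -100.74408381] [   3.08488377 -101.49147412] [  18.07436187 -101.50453743] [ -11.90494327 -101.4784105 ] [   3.07543449 -116.43051179] [  2.70906788 -70.54842747]
```

View pics/w12a.png

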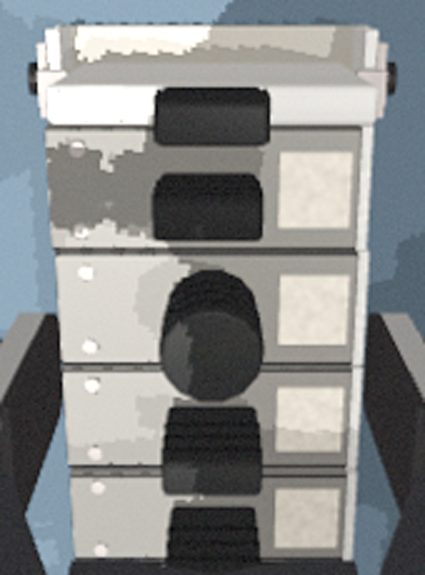

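Request:
servo_tool(
  targets=[
    {"delta_pos": [25, 0, 0], "rot": [0, 0, 0]},
    {"delta_pos": [36.5, 0, 15], "rot": [0, 0, 0]},
    {"delta_pos": [36.5, 0, 45], "rot": [0, 0, 0]},
    {"delta_pos": [36.5, 0, 65], "rot": [0, 0, 0]},
    {"delta_pos": [36.5, 0, 75], "rot": [0, 0, 0]},
    {"delta_pos": [36.5, 0, 79], "rot": [0, 0, 0]},
    {"delta_pos": [36.5, 0, 80], "rot": [0, 0, 0]},
    {"delta_pos": [36.5, 0, 80], "rot": [0, 0, 0]},
    {"delta_pos": [36.5, 0, 80], "rot": [0, 0, 0]},
  ],
)

```text
clock: 20.8
tool_pos: [0.5449, -0.1045, 0.1049]
tcp_rot: [-3.14, -0.0, -1.368]
ft_force: [0.5, -0.3, 0.6]
grip_width: 0.698
```

Request:
servo_tool(
  targets=[
    {"delta_pos": [0, 0, 0], "rot": [0, 0, 0]},
    {"delta_pos": [0, 0, 0], "rot": [0, 0, 0]},
    {"delta_pos": [0, 0, 0], "rot": [0, 0, 0]},
    {"delta_pos": [0, 0, 0], "rot": [0, 0, 0]},
    {"delta_pos": [0, 0, 0], "rot": [0, 0, 0]},
    {"delta_pos": [0, 0, 0], "rot": [0, 0, 0]},
    {"delta_pos": [0, 0, 0], "rot": [0, 0, 0]},
  ],
  fingers=1,
  squeeze=30,
)

```text
clock: 21.5
tool_pos: [0.5445, -0.1047, 0.1045]
tcp_rot: [-3.141, -0.0, -1.369]
ft_force: [-0.9, 0.7, 6.0]
grip_width: 0.349
```

```bash
python3 look.py w13
```

```text
clock 21.55
joint_positions [ 1.634e-01  2.962e-01 -4.374e-01  2.000e-04 -8.365e-01  3.850e-02]
tool_pos [ 0.5445 -0.1047  0.1045]
tcp_rot [-3.1410e+00 -2.0000e-04 -1.3687e+00]
ft_force [-1.3694  1.4435  5.3311]
grip_width 0.3457
```

View pics/w13.png

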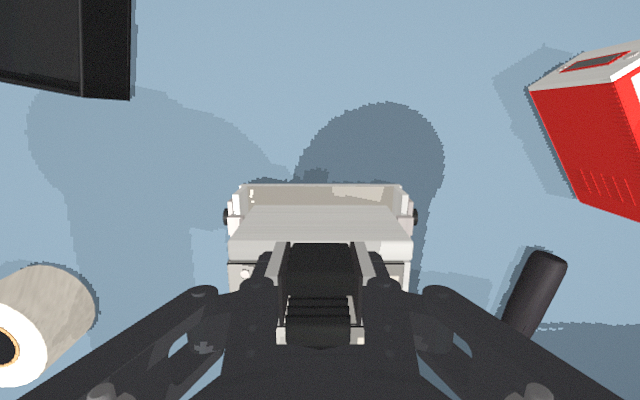

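Bookend grip is held. Pushing to +y in small steps.

Request:
servo_tool(
  targets=[
    {"delta_pos": [-0.5, 0, 0], "rot": [0, 0, 0]},
    {"delta_pos": [-1, 0, 0], "rot": [0, 0, 0]},
    {"delta_pos": [-1.5, 0, 0], "rot": [0, 0, 0]},
    {"delta_pos": [-2, 0, 0], "rot": [0, 0, 0]},
  ],
)

```text
clock: 21.95
tool_pos: [0.5442, -0.1035, 0.1045]
tcp_rot: [-3.141, -0.001, -1.369]
ft_force: [-0.8, -5.2, 5.7]
grip_width: 0.344
```

Request:
servo_tool(
  targets=[
    {"delta_pos": [-0.5, 0, 0], "rot": [0, 0, 0]},
    {"delta_pos": [-1, 0, 0], "rot": [0, 0, 0]},
  ],
)

```text
clock: 22.15
tool_pos: [0.5441, -0.1025, 0.1045]
tcp_rot: [-3.141, -0.001, -1.369]
ft_force: [-1.0, -6.0, 4.9]
grip_width: 0.346
```

Request:
servo_tool(
  targets=[
    {"delta_pos": [-0.5, 0, 0], "rot": [0, 0, 0]},
    {"delta_pos": [-1, 0, 0], "rot": [0, 0, 0]},
  ],
)

```text
clock: 22.35
tool_pos: [0.5439, -0.1016, 0.1045]
tcp_rot: [-3.141, -0.001, -1.369]
ft_force: [-0.4, -5.1, 5.6]
grip_width: 0.343
```

Request:
servo_tool(
  targets=[
    {"delta_pos": [-0.5, 0, 0], "rot": [0, 0, 0]},
  ],
)

```text
clock: 22.45
tool_pos: [0.5438, -0.1011, 0.1045]
tcp_rot: [-3.141, -0.001, -1.369]
ft_force: [-0.1, -6.4, 5.6]
grip_width: 0.346
```

Request:
servo_tool(
  targets=[
    {"delta_pos": [-0.5, 0, 0], "rot": [0, 0, 0]},
  ],
)

```text
clock: 22.55
tool_pos: [0.5436, -0.1006, 0.1045]
tcp_rot: [-3.141, -0.001, -1.369]
ft_force: [-0.6, -5.9, 5.0]
grip_width: 0.346
```

Request:
servo_tool(
  targets=[
    {"delta_pos": [-0.5, 0, 0], "rot": [0, 0, 0]},
  ],
)

```text
clock: 22.65
tool_pos: [0.5436, -0.1002, 0.1045]
tcp_rot: [-3.141, -0.001, -1.369]
ft_force: [-0.1, -7.1, 4.2]
grip_width: 0.343
```

Request:
servo_tool(
  targets=[
    {"delta_pos": [-0.5, 0, 0], "rot": [0, 0, 0]},
  ],
)

```text
clock: 22.75
tool_pos: [0.5435, -0.1001, 0.1045]
tcp_rot: [-3.141, -0.002, -1.368]
ft_force: [1.9, -11.1, 2.5]
grip_width: 0.345
```

Request:
servo_tool(
  targets=[
    {"delta_pos": [-0.5, 0, 0], "rot": [0, 0, 0]},
  ],
)

```text
clock: 22.85
tool_pos: [0.5435, -0.1, 0.1045]
tcp_rot: [-3.141, -0.003, -1.368]
ft_force: [2.6, -14.7, 2.3]
grip_width: 0.346
```

Request:
servo_tool(
  targets=[
    {"delta_pos": [-0.5, 0, 0], "rot": [0, 0, 0]},
  ],
)

```text
clock: 22.95
tool_pos: [0.5435, -0.1, 0.1045]
tcp_rot: [-3.141, -0.003, -1.368]
ft_force: [3.7, -17.5, 0.8]
grip_width: 0.345
```

Request:
servo_tool(
  targets=[
    {"delta_pos": [0.5, 0, 0], "rot": [0, 0, 0]},
    {"delta_pos": [1, 0, 0], "rot": [0, 0, 0]},
    {"delta_pos": [1.5, 0, 0], "rot": [0, 0, 0]},
    {"delta_pos": [1.5, 0, 0], "rot": [0, 0, 0]},
  ],
)

```text
clock: 23.35
tool_pos: [0.5436, -0.1002, 0.1045]
tcp_rot: [-3.141, -0.001, -1.369]
ft_force: [-0.3, -5.0, 4.9]
grip_width: 0.343
```

Request:
servo_tool(
  targets=[
    {"delta_pos": [0.3, 0, 0], "rot": [0, 0, 0]},
    {"delta_pos": [0.3, 0, 0], "rot": [0, 0, 0]},
  ],
)

```text
clock: 23.55
tool_pos: [0.5436, -0.1002, 0.1045]
tcp_rot: [-3.141, -0.001, -1.369]
ft_force: [-0.9, -3.1, 6.0]
grip_width: 0.345
```

Request:
servo_tool(
  targets=[
    {"delta_pos": [0, 0, 0], "rot": [0, 0, 0]},
    {"delta_pos": [0, 0, 0], "rot": [0, 0, 0]},
    {"delta_pos": [0, 0, 0], "rot": [0, 0, 0]},
    {"delta_pos": [0, 0, -10], "rot": [0, 0, 0]},
    {"delta_pos": [0, 0, -50], "rot": [0, 0, 0]},
    {"delta_pos": [-10, 0, -95], "rot": [0, 0, 0]},
    {"delta_pos": [-50, 0, -110], "rot": [0, 0, 0]},
    {"delta_pos": [-85, 0, -110], "rot": [0, 0, 0]},
    {"delta_pos": [-105, 0, -110], "rot": [0, 0, 0]},
    {"delta_pos": [-110, 0, -110], "rot": [0, 0, 0]},
    {"delta_pos": [-110, 0, -110], "rot": [0, 0, 0]},
  ],
  fingers=0.3,
)

```text
clock: 24.65
tool_pos: [0.5212, 0.0088, 0.2145]
tcp_rot: [-3.141, 0.0, -1.367]
ft_force: [-0.3, 0.4, -0.3]
grip_width: 0.704
```

```bash
python3 look.py w14; python3 look.py s14 side;python3 look.py t14 top; python3 -c "
import cv2
from h import crop
crop(cv2.imread('pics/s14.png'),250,130,390,270,4,'s14a.png')
crop(cv2.imread('pics/w14.png'),230,0,410,340,1.76,'w14a.png')"
```

```text
clock 24.7
joint_positions [ 3.9260e-01  1.2920e-01 -3.6970e-01  1.0000e-04 -1.0716e+00 -1.8980e-01]
tool_pos [0.5212 0.0082 0.2143]
tcp_rot [-3.1413 -0.     -1.3679]
ft_force [ 0.8964  0.3777 -0.2486]
grip_width 0.6992
clock 24.75
joint_positions [ 3.9180e-01  1.2960e-01 -3.6980e-01  1.0000e-04 -1.0715e+00 -1.8980e-01]
tool_pos [0.5213 0.0078 0.2141]
tcp_rot [ 3.1416e+00 -1.0000e-04 -1.3687e+00]
ft_force [ 0.4931 -0.038   0.3629]
grip_width 0.7012
clock 24.8
joint_positions [ 3.9140e-01  1.2980e-01 -3.6980e-01  1.0000e-04 -1.0713e+00 -1.8990e-01]
tool_pos [0.5213 0.0076 0.2139]
tcp_rot [ 3.1414e+00 -2.0000e-04 -1.3693e+00]
ft_force [0.4394 0.4042 0.7994]
grip_width 0.7001
```

View pics/w14.png

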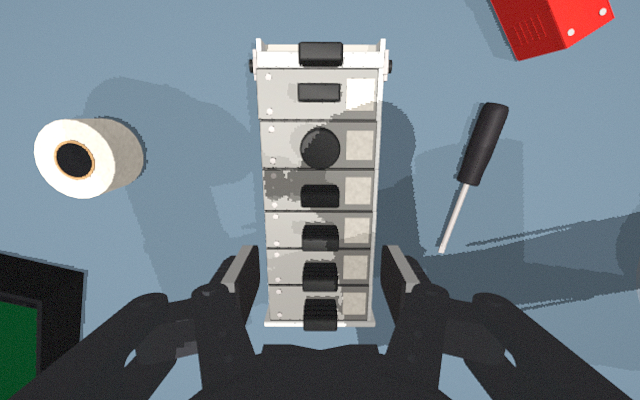

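View pics/s14a.png

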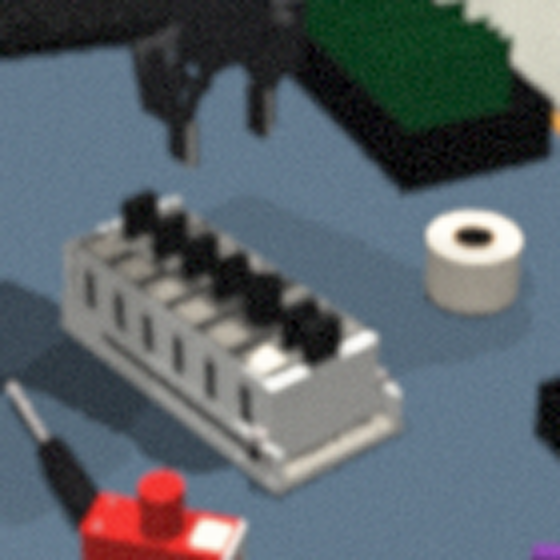

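View pics/t14.png

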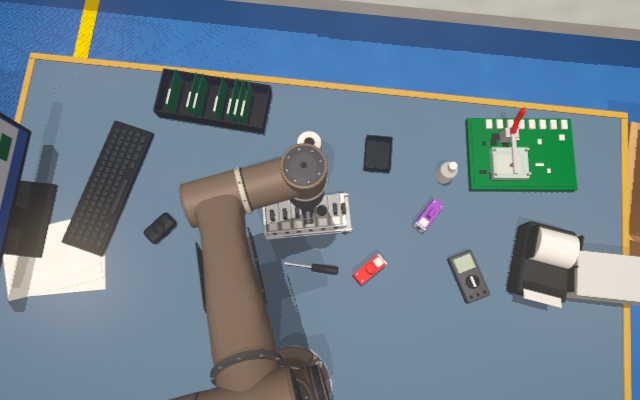

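```bash
python3 - <<'E'
from h import *
c=json.load(open("pics/w14.json"))
im=cv2.imread("pics/w14.png",1); crop(im,245,30,395,335,1.95,"w14b.png")
g=im[:,:,1].astype(int)
print(g[60:328,284:294].mean(1).round().astype(int).tolist())
E
```

```text
[255, 255, 255, 255, 255, 255, 250, 220, 108, 169, 220, 216, 215, 215, 215, 216, 215, 216, 216, 216, 216, 216, 216, 212, 206, 207, 207, 207, 206, 206, 205, 206, 206, 205, 206, 207, 209, 209, 210, 215, 217, 215, 217, 217, 217, 217, 217, 217, 217, 217, 217, 218, 218, 218, 218, 218, 218, 220, 205, 108, 108, 140, 193, 222, 218, 218, 219, 218, 219, 219, 218, 217, 214, 213, 212, 210, 210, 212, 211, 211, 211, 209, 209, 210, 212, 212, 212, 212, 212, 214, 215, 215, 216, 215, 216, 215, 215, 211, 206, 206, 205, 203, 202, 200, 197, 198, 193, 152, 91, 109, 138, 172, 155, 144, 135, 136, 140, 143, 126, 121, 123, 120, 117, 116, 118, 117, 117, 116, 116, 118, 118, 117, 119, 125, 123, 140, 164, 170, 171, 183, 190, 200, 211, 209, 209, 208, 209, 208, 210, 190, 87, 90, 152, 217, 211, 210, 210, 209, 209, 209, 208, 206, 206, 205, 205, 204, 202, 202, 202, 205, 204, 204, 204, 204, 205, 205, 204, 204, 203, 203, 203, 203, 202, 202, 202, 204, 193, 120, 71, 135, 204, 206, 201, 193, 187, 186, 186, 186, 185, 185, 186, 185, 186, 186, 184, 184, 185, 184, 184, 184, 185, 184, 183, 183, 184, 183, 183, 183, 182, 182, 182, 183, 185, 167, 51, 83, 143, 188, 184, 182, 182, 182, 182, 182, 182, 182, 182, 182, 182, 182, 182, 182, 182, 182, 181, 181, 181, 180, 181, 181, 180, 181, 181, 180, 180, 180, 180, 181, 179, 151, 101, 186, 227, 249, 255, 255, 234, 156]
```

View pics/w14b.png

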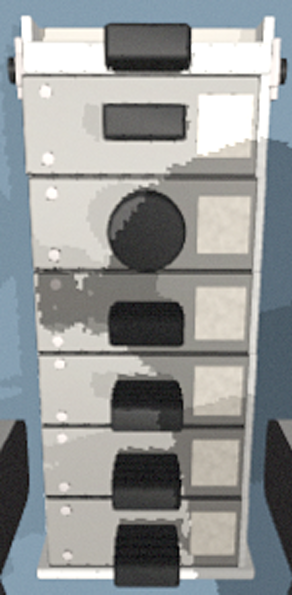

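```bash
python3 -c "
from bench import *
print(job_done())"
```

```text
the job is handed in; nothing more can be done
None
```

The grey cassette is back in the rack beside the round-knob cassette, on the end-plate side. I handed the job in at about 25 s of the 72 s allowed.

**What I did**
- I pushed the knob cassette, its neighbour and the bookend 34 mm towards the free end. I never felt the bookend's soft stop, because there was already enough room.
- I slid the other three cassettes against the end plate, stopping at about 11 N, which opened a gap of about 43.7 mm.
- I lowered the 38 mm cassette without touching its neighbours. It reached the floor at the expected height, with about 7 N on the wrist, and I released it.
- I slid the bookend back about 5 mm until it met the row. The push peaked at about 18 N, below the 30 N limit, and I eased it to about 3 N before letting go.

**Last checks**
- The wrist and side pictures show all six cassettes upright, level and in the right order.
- Only thin lines show between the cassettes, about as wide as the joint I had seen while two were pushed together. The line next to the knob cassette is roughly 3 pixels wide, so I can't rule out a gap under 1 mm there from the pictures alone. The sharp rise in force when the bookend met the row suggests it is closed.
- The screwdriver and the red and purple look-alikes look to be where they were, and the gripper is clear of everything.
- Two position measurements of the knob disagreed by 1 to 1.6 mm, which was within the clearance.

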